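# Lock the bars into a shelving foot block

### The job

Push every loose square steel bar lying on the bench fully home into a bore of the shelving foot block, one bar to a bore in any bores, until it meets the bottom; then use the screwdriver, not your fingers, to drive the captive screw over each filled bore clockwise all the way down, so that its head sits on the block and its tip holds the bar's waist. Finally stand the screwdriver back in its wooden holder, and leave the other stock where it is.

Things in the scene. Friction and masses are not known exactly. Their poses are not given: they have to be found in the camera images.
- block: aluminium foot block of a shelving bay, fixed to the bench, 156 (x) by 160 (y) by 66 (z) mm; origin under its centre on the bench; x points along the bores, from the mouths (front face, 78 mm before the origin, towards the robot) to the bottoms; z up. A low grey steel angle (320 mm long, 45 mm high) is fixed along its back. Three blind square bores 16.4 mm wide and 144 mm deep, 50 mm apart, axes level and 44 mm above the bench
- bore1_home (a point): point on the axis of bore 1, 69 mm inside the mouth, where the centre of a bar lies when it is home (the bar then rests on the bore's floor, 1 mm lower, and stands 6 mm out of the front face); screw 1 stands straight above it
- bore2_home (a point): point on the axis of bore 2, 69 mm inside the mouth, where the centre of a bar lies when it is home (the bar then rests on the bore's floor, 1 mm lower, and stands 6 mm out of the front face); screw 2 stands straight above it
- bore3_home (a point): point on the axis of bore 3, 69 mm inside the mouth, where the centre of a bar lies when it is home (the bar then rests on the bore's floor, 1 mm lower, and stands 6 mm out of the front face); screw 3 stands straight above it
- screw1 (a joint): turn of the captive screw over bore 1, rad: 0 fully up, 4.71 (3/4 turn) fully down; grows clockwise seen from above; starts at 0 to 0.6. Each rad lowers it 1.91 mm (9 mm in all): the bit must follow it down. Friction about 0.08 N m; pushing alone does not turn it. Its tip drops into the waist of a bar that is home; from about 3.5 on it jams on a bar that is not
- screw2 (a joint): turn of the captive screw over bore 2, rad: 0 fully up, 4.71 (3/4 turn) fully down; grows clockwise seen from above; starts at 0 to 0.6. Each rad lowers it 1.91 mm (9 mm in all): the bit must follow it down. Friction about 0.08 N m; pushing alone does not turn it. Its tip drops into the waist of a bar that is home; from about 3.5 on it jams on a bar that is not
- screw3 (a joint): turn of the captive screw over bore 3, rad: 0 fully up, 4.71 (3/4 turn) fully down; grows clockwise seen from above; starts at 0 to 0.6. Each rad lowers it 1.91 mm (9 mm in all): the bit must follow it down. Friction about 0.08 N m; pushing alone does not turn it. Its tip drops into the waist of a bar that is home; from about 3.5 on it jams on a bar that is not
- socket1 (a point): centre of the top of the head of screw 1 (89 mm above the bench when fully up, 80 mm when fully down); z up, x and y along the sides of its socket and turning with it. The head is dark steel, 28 mm square and 14 mm thick, with a socket 12.6 mm square and 12 mm deep in its top
- socket2 (a point): centre of the top of the head of screw 2 (89 mm above the bench when fully up, 80 mm when fully down); z up, x and y along the sides of its socket and turning with it. The head is dark steel, 28 mm square and 14 mm thick, with a socket 12.6 mm square and 12 mm deep in its top
- socket3 (a point): centre of the top of the head of screw 3 (89 mm above the bench when fully up, 80 mm when fully down); z up, x and y along the sides of its socket and turning with it. The head is dark steel, 28 mm square and 14 mm thick, with a socket 12.6 mm square and 12 mm deep in its top
- screw1_stem: screw 1 as a whole (moves down with it, does not turn); origin on its axis under its head, 14 mm below the head's top
- screw2_stem: screw 2 as a whole (moves down with it, does not turn); origin on its axis under its head, 14 mm below the head's top
- screw3_stem: screw 3 as a whole (moves down with it, does not turn); origin on its axis under its head, 14 mm below the head's top
- bar1: loose bar of bright steel, 150 mm long, 14 mm square, about 0.2 kg, both ends tapered over the last 8 mm to 7 mm square, with a round waist 7 mm thick and 18 mm long in the middle; origin at its centre; x along its length; the two ends are alike. One or two of bar1, bar2, bar3 are present; they lie flat on the bench
- bar2: loose bar of bright steel, 150 mm long, 14 mm square, about 0.2 kg, both ends tapered over the last 8 mm to 7 mm square, with a round waist 7 mm thick and 18 mm long in the middle; origin at its centre; x along its length; the two ends are alike. One or two of bar1, bar2, bar3 are present; they lie flat on the bench
- bar3: loose bar of bright steel, 150 mm long, 14 mm square, about 0.2 kg, both ends tapered over the last 8 mm to 7 mm square, with a round waist 7 mm thick and 18 mm long in the middle; origin at its centre; x along its length; the two ends are alike. One or two of bar1, bar2, bar3 are present; they lie flat on the bench
- driver: square-drive screwdriver, 0.16 kg, 150 mm long, standing upright, bit down; origin at the tip of the bit, z up through the handle. Steel bit 11 mm square, from 6 to 24 mm above the tip, its last 6 mm tapered to 5 mm square; round shaft 10 mm thick up to 70 mm; black collar 34 mm square from 70 to 76 mm; black handle 26 mm square from 76 to 150 mm. The sides of handle and bit are parallel to its x and y
- holder: wooden tool holder, fixed, 70 by 70 by 74 mm high; origin under its centre on the bench; in the middle of its top a 16 mm square hole 72 mm deep; the screwdriver hangs in it by its collar, with its tip 4 mm above the bench
- carton: closed carton 100 by 90 by 60 mm, bystander; origin under its centre
- small_carton: closed carton 70 by 60 by 45 mm, bystander; origin under its centre
- tape_roll: roll 90 mm across and 36 mm high lying flat, bystander; origin under its centre
- jar: clear jar 60 mm across and 75 mm high, bystander; origin under its centre
- basket: green open basket 110 by 150 by 55 mm, bystander; origin under its centre
- offcut: offcut of grey steel angle, 35 by 90 by 35 mm high, bystander; origin under its centre
There are look-alikes about, which are no part of the job. Of the things that look like the driver, take the one that is nearest to the robot's base at the start.

How it is judged:
On the way, in this order (a step that is already met when the one before it is completed fails the run):
1. every bar present is home in a bore (((distance between bar1 and bore1_home below 0.006 m and angle between the x axis of bar1 and the x axis of block, either way round below 0.06 rad) or (distance between bar1 and bore2_home below 0.006 m and angle between the x axis of bar1 and the x axis of block, either way round below 0.06 rad) or (distance between bar1 and bore3_home below 0.006 m and angle between the x axis of bar1 and the x axis of block, either way round below 0.06 rad)) and ((distance between bar2 and bore1_home below 0.006 m and angle between the x axis of bar2 and the x axis of block, either way round below 0.06 rad) or (distance between bar2 and bore2_home below 0.006 m and angle between the x axis of bar2 and the x axis of block, either way round below 0.06 rad) or (distance between bar2 and bore3_home below 0.006 m and angle between the x axis of bar2 and the x axis of block, either way round below 0.06 rad)) and ((distance between bar3 and bore1_home below 0.006 m and angle between the x axis of bar3 and the x axis of block, either way round below 0.06 rad) or (distance between bar3 and bore2_home below 0.006 m and angle between the x axis of bar3 and the x axis of block, either way round below 0.06 rad) or (distance between bar3 and bore3_home below 0.006 m and angle between the x axis of bar3 and the x axis of block, either way round below 0.06 rad))), for 0.2 s.
2. the screw over every bar is driven fully down (((distance between bar1 and bore1_home below 0.006 m and angle between the x axis of bar1 and the x axis of block, either way round below 0.06 rad and value of joint screw1 above 4.5 rad) or (distance between bar1 and bore2_home below 0.006 m and angle between the x axis of bar1 and the x axis of block, either way round below 0.06 rad and value of joint screw2 above 4.5 rad) or (distance between bar1 and bore3_home below 0.006 m and angle between the x axis of bar1 and the x axis of block, either way round below 0.06 rad and value of joint screw3 above 4.5 rad)) and ((distance between bar2 and bore1_home below 0.006 m and angle between the x axis of bar2 and the x axis of block, either way round below 0.06 rad and value of joint screw1 above 4.5 rad) or (distance between bar2 and bore2_home below 0.006 m and angle between the x axis of bar2 and the x axis of block, either way round below 0.06 rad and value of joint screw2 above 4.5 rad) or (distance between bar2 and bore3_home below 0.006 m and angle between the x axis of bar2 and the x axis of block, either way round below 0.06 rad and value of joint screw3 above 4.5 rad)) and ((distance between bar3 and bore1_home below 0.006 m and angle between the x axis of bar3 and the x axis of block, either way round below 0.06 rad and value of joint screw1 above 4.5 rad) or (distance between bar3 and bore2_home below 0.006 m and angle between the x axis of bar3 and the x axis of block, either way round below 0.06 rad and value of joint screw2 above 4.5 rad) or (distance between bar3 and bore3_home below 0.006 m and angle between the x axis of bar3 and the x axis of block, either way round below 0.06 rad and value of joint screw3 above 4.5 rad))), for 0.2 s.
At the end, for the whole second after the job is handed in: Every bar present is in a bore, its centre within 6 mm of the home point and in line (0.06 rad), the screw over it at 4.5 rad or more; the screwdriver rests in its holder, tip within 8 mm of the holder's axis and under 8 mm above the bench, upright within 0.08 rad (all of step 2 and horizontal distance between driver and holder below 0.008 m and height (world z) of driver below 0.008 m and angle between driver's own z axis and vertical below 0.08 rad and linear speed of driver below 0.02 m/s); the robot touches nothing.
It fails at once if fingers touch a screw (contact force between the fingers and screw1_stem above 1 N or contact force between the fingers and screw2_stem above 1 N or contact force between the fingers and screw3_stem above 1 N).
It fails at once if other stock moved by more than 6 cm or tipped (distance of any of carton, small_carton, tape_roll, jar, basket, offcut from where it was at the start of the episode above 0.06 m or angle between any of carton, small_carton, tape_roll, jar, basket, offcut's own z axis and vertical above 0.5 rad).
Of bar1, bar2, bar3 only 1 to 2 are there at a start; the rules pass over those that are not, and their reading is None.
At some moment in a run one of bar1, bar2, bar3 may be knocked a few centimetres aside while the robot is not near it.
It also fails if it takes over 210 s, if anything falls off the work surface, if the arm or the gripper's body presses on something with over 40 N, if the wrist force passes 120 N, or if a joint passes its speed limit or range.

### The arm

A 6-joint arm with a two-finger parallel gripper is mounted at the origin on the work surface. World frame = base frame: x ahead of the robot, y to its left, z up, the work surface at z = 0. Lengths are in m, angles in rad, forces in N, time in s.
With the tool pointing down it reaches from about 0.225 to 0.875 m from the base axis. Payload 3.4 kg.
Tool frame: the origin (TCP) lies midway between the tips of the shut fingers; the grasp point (between the pads) lies 19 mm behind it (pinch_z is the distance from the TCP to the grasp point, in m); z points along the fingers, y is the line along which they close (so a half turn about z gives the same grasp; the last joint's range is limited). The gripper opens to 85 mm and grips with 20 to 120 N. Pads are 22 mm wide; open, the fingers measure 114 mm over their backs; the gripper's body (76 mm by 85 mm) begins 54 mm behind the grasp point. The pads swing forward as they close: fully open they stand 13 mm farther back than shut.
Start: joints at [1.033, 0.276, 1.505, -0, 1.361, -0.121], TCP at [0.233, 0.526, 0.231] pointing down, gripper open.
Joint ranges: [-2.89, 2.89], [-0.75, 2.08], [0.22, 2.7], [-1.18, 4.32], [0.11, 2.71], [-2.7, 2.7]. Speed limits (rad/s): [2.57, 2.57, 3.14, 3.14, 3.14, 3.14].

### API

Orientations are given as a unit quaternion [w, x, y, z].
In Python, from rig import get_state, get_image, sign_off, pinch_z gives the robot as it stands.
- The arm moves only by the tool send_rows, never from a script. Its argument "steps" is one flat list of numbers, 5 for each row, row after row: the gripper's target within -1 to 1 (fully open at 1, half-way at 0, shut at -1), then the shift along the tool's x, y, z in cm, then the turn about the tool's z in degrees. In form: [gripper, x, y, z, roll, gripper, x, y, z, roll, ...]. A call has 1 to 12 rows; each row shifts and turns the commanded pose from where the row before left it, along the tool's axes as they then stand; what a row does not reach is not made up. A row lasts 1/10 s, in which the tool goes at most 50 mm and 8.59 degrees, less where a joint would pass 70% of its speed; a pose out of reach is approached as far as the arm can. A call is refused whole if a number of a shift passes 5 or a number of a turn 8.59, either way. A call with a gripper value outside its range is refused whole. The fingers move at their own pace and stop on an object; "newtons" is the grip in N (left out, the last holds). Time passes only in rows, so rows that do not move let the fingers close. It gives the time, the measured TCP pose, the force, the opening and the grip force at its end, in the units of the state.
- get_state(): the state, without advancing time (a new reading comes with each control period).
- get_image(name): name is "scene" or "top"; returns a dict with "color" (400x640x3 uint8, red, green, blue), "mtx" (3x3 intrinsics, pixels), "T" (4x4, takes a point from camera to world coordinates). Camera axes: x right, y down, z forward; pixel columns grow to the right and rows downward; lengths in m; the calibration is good to about 2 mm. A picture is of the moment at which its call begins. There is no depth.
- sign_off(): hands the job in; it is judged then, once.
The state is a dict: "clock": time; "qpos": joint angles; "qd": joint speeds; "effort": joint torques, N m; "position": TCP position; "ee_rot": TCP orientation; "contact_force": force on the tool from outside, world axes, zero at the start; "moment": the same for the moment, N m; "width": finger opening in m; "gripper_force": force on a finger pad.
Only numpy, scipy, OpenCV 4.12 (cv2) and the standard library are available. Lean on these libraries where they do the work, as an engineer would, in place of code of your own. Each camera call takes 0.05 s, during which the arm holds its last target. There are 200 camera calls.

## Working session

There is one attempt and no reset: what is moved stays moved. The work goes in short steps, Python scripts to look and compute and a tool call to move; the robot and the scene stay as the last step left them, time stands still between calls to the robot, and variables do not carry over. Pictures are saved under pics/ and viewed, at most 14 in all, crops included, and the job is handed in when it is done.

Besides the shell and the picture viewer there is one more tool, called after "Request:" as a command line: name --argument value ..., lists and objects as JSON in quotes. send_rows: Moves the arm, as the interface text tells. Its arguments: {"type":"object","properties":{"steps":{"type":"array"},"newtons":{"type":"number"}},"required":["steps"]}

```bash
ls; mkdir -p pics
python3 - <<'E'
from rig import *
import cv2,numpy as np
print(get_state(), pinch_z)
for n in("scene","top"):
    d=get_image(n); cv2.imwrite(f"pics/{n}0.png",d["color"][:,:,::-1]); print(n,d["mtx"].tolist(),np.round(d["T"],4).tolist())
E
```

```text
pics
{'clock': 0.0, 'qpos': array([ 1.03301062e+00,  2.76596760e-01,  1.50613345e+00, -2.10461777e-05,
        1.36070001e+00, -1.21020996e-01]), 'qd': array([ 0.00113241, -0.00046414, -0.00132069,  0.0010185 , -0.00118639,
       -0.00026683]), 'effort': array([ 3.46198767e-04, -4.16781414e+01, -2.45811886e+01, -4.69766983e-04,
        1.11128765e-02, -4.69975674e-06]), 'position': array([0.23251201, 0.5253136 , 0.23043858]), 'ee_rot': array([-2.87470457e-04,  2.06875277e-01,  9.78366892e-01, -8.72714622e-04]), 'contact_force': array([ 0.32477224, -0.24979961,  0.62497633]), 'moment': array([-0.04209432, -0.00660856, -0.02398811]), 'gripper_force': 0.0, 'width': 0.08562981575976895} 0.0187
scene [[415.8615530647144, 0.0, 318.1701304706758], [0.0, 415.8615530647144, 200.81627743743744], [0.0, 0.0, 1.0]] [[-0.485, 0.689, -0.5385, 1.2714], [0.8744, 0.3927, -0.2851, 0.3961], [0.0151, -0.6091, -0.7929, 1.1128], [0.0, 0.0, 0.0, 1.0]]
top [[375.03428724057045, 0.0, 323.39922866021493], [0.0, 375.03428724057045, 201.14299417959612], [0.0, 0.0, 1.0]] [[0.0107, -0.996, 0.0885, 0.5007], [-0.9997, -0.0087, 0.0231, 0.0085], [-0.0222, -0.0888, -0.9958, 1.1258], [0.0, 0.0, 0.0, 1.0]]
```

View pics/scene0.png

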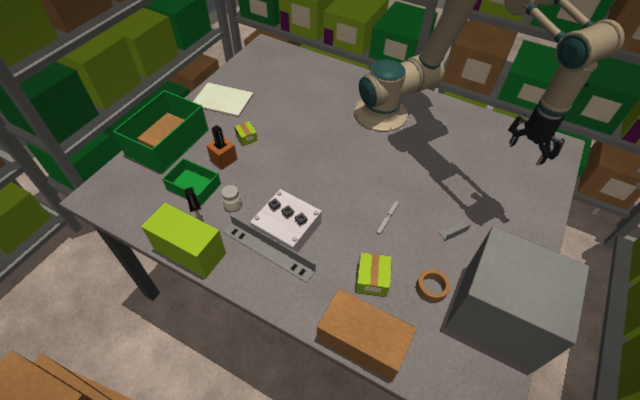

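View pics/top0.png

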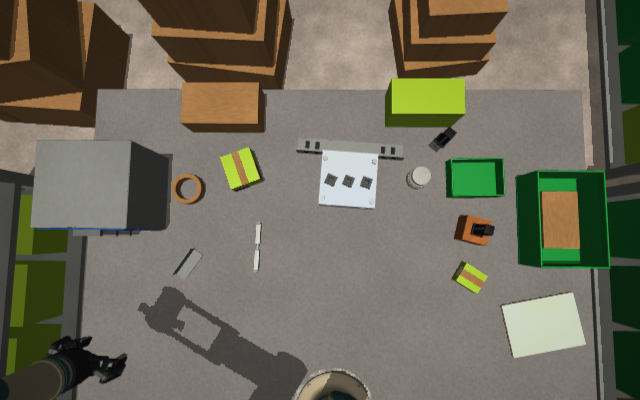

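One bar is visible: top (257,246), scene (388,217). There are two driver look-alikes. One stands in a wooden block at top (483,230) / scene (220,140). The other is at top (443,138) / scene (193,200). The first fits, because it is nearer the base and stands in the wooden holder. I'll confirm with a crop.

```bash
cat > h.py <<'E'
import cv2,numpy as np
from rig import *
def ray(d,px,z):
    "pixels -> world points on plane height z"
    px=np.atleast_2d(np.float64(px)); v=np.c_[px,np.ones(len(px))]@np.linalg.inv(d["mtx"]).T@d["T"][:3,:3].T
    o=d["T"][:3,3]; return o+v*((z-o[2])/v[:,2])[:,None]
def proj(d,P):
    q=(np.atleast_2d(P)-d["T"][:3,3])@d["T"][:3,:3]@d["mtx"].T; return q[:,:2]/q[:,2:]
def blobs(d,lo,hi,roi,amin=20):
    "HSV mask in roi (x0,y0,x1,y1) -> contours, full-image pixels"
    x0,y0,x1,y1=roi; m=cv2.inRange(cv2.cvtColor(d["color"],cv2.COLOR_RGB2HSV)[y0:y1,x0:x1],lo,hi)
    c,_=cv2.findContours(m,cv2.RETR_EXTERNAL,cv2.CHAIN_APPROX_NONE)
    return sorted([k+[x0,y0] for k in c if cv2.contourArea(k)>amin],key=cv2.contourArea,reverse=True)
def rect(d,c,z):
    "min area rect of contour on plane z: centre,size mm,angle deg of long side"
    P=ray(d,c.reshape(-1,2),z)[:,:2]; (cx,cy),(w,h),a=cv2.minAreaRect(np.float32(P*1000))
    if w<h:w,h,a=h,w,a+90
    return np.round([cx,cy,w,h,(a+90)%180-90],1)
def state():
    s=get_state(); R=rot(s); print("t",round(s["clock"],2),"tcp mm",np.round(s["position"]*1000,1),"yaw x-axis",round(np.degrees(np.arctan2(R[1,0],R[0,0])),2),"w",round(s["width"]*1000,1),"gf",round(s["gripper_force"],1),"F",np.round(s["contact_force"],1),"M",np.round(s["moment"],2),"q6",np.round(s["qpos"],2)); return s
def rot(s):
    from scipy.spatial.transform import Rotation as Ro
    return Ro.from_quat(np.roll(s["ee_rot"],-1)).as_matrix()
E
python3 - <<'E'
from h import *
s=cv2.imread("pics/scene0.png");t=cv2.imread("pics/top0.png")
c=lambda im,x,y,w,h,k:cv2.resize(im[y:y+h,x:x+w],None,fx=k,fy=k,interpolation=cv2.INTER_CUBIC)
A=np.vstack([c(s,170,110,100,75,4),c(t,430,120,80,60,5)]);B=np.vstack([c(t,310,130,80,60,5)[:300],c(s,240,180,100,75,4)])
cv2.imwrite("pics/c1.png",np.hstack([A[:600,:400],B[:600,:400]]))
d=get_image("top")
for n,lo,hi,roi,z in[("bar",(0,0,130),(180,60,255),(240,215,275,280),.007),("block",(0,0,150),(180,60,255),(310,145,385,215),.066),("heads",(0,0,0),(180,255,90),(320,160,378,195),.087),("holder",(3,120,60),(18,255,255),(450,205,500,250),.074),("handle",(0,0,0),(180,255,60),(465,215,500,245),.154)]:
    for k in blobs(d,lo,hi,roi)[:5]: print(n,cv2.contourArea(k),np.round(k.reshape(-1,2).mean(0),1),rect(d,k,z))
state()
E
```

```text
bar 2155.5 [257.1 247.4] [462.3 231.  190.2 102.3   1.3]
block 3080.0 [348.1 176.8] [669.7 -37.3 175.3 162.2  -4. ]
heads 54.0 [365.3 182.7] [646.8 -84.   25.8  23.7 -18.3]
heads 52.5 [347.7 181.1] [650.  -34.6  25.8  21.2 -18. ]
heads 40.5 [329.7 180.7] [652.6  13.3  25.   24.   64.2]
holder 407.0 [475.9 229.9] [ 516.5 -391.7   72.3   72.   -13.7]
handle 206.0 [482.1 229.5] [ 516.5 -377.3   58.9   30.6  -89.4]
t 0.15 tcp mm [232.6 525.4 230.6] yaw x-axis 156.12 w 85.3 gf 0.0 F [-0.7 -0.3  0. ] M [ 0.02 -0.01 -0.03] q6 [ 1.03  0.28  1.51  0.    1.36 -0.12]
```

View pics/c1.png

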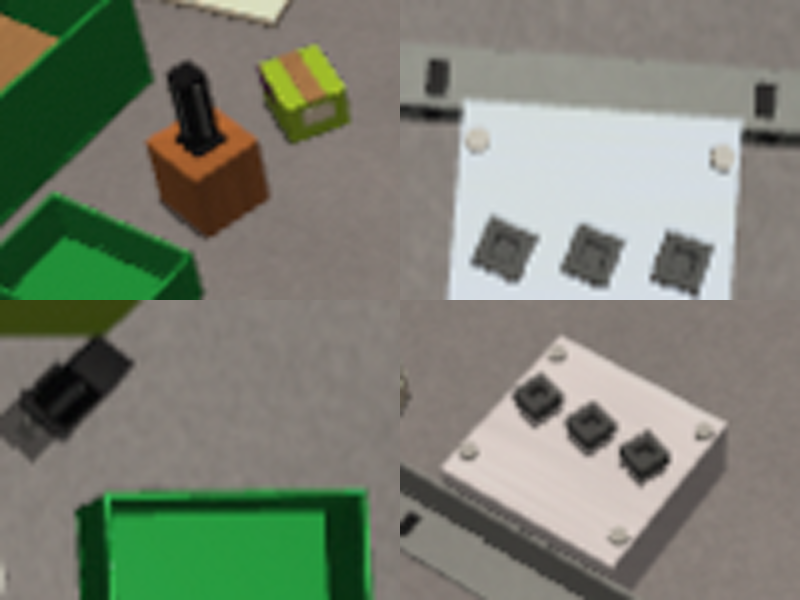

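The crop confirms that the driver at top (483,230) stands in the wooden holder and is the nearest to the base. The look-alike at (443,138) stands in no holder. The three heads at about (330,181), (348,182) and (366,183) are clear, with turned sockets. Next I'll refine the measurements.

```bash
cat >> h.py <<'E'
def otsu(d,roi,dark=False,k=6,n=1,rng=None):
    "upscaled Otsu blobs in roi -> contours in full-image sub-pixels"
    x0,y0,x1,y1=roi; g=cv2.cvtColor(d["color"],cv2.COLOR_RGB2GRAY)[y0:y1,x0:x1]
    g=cv2.resize(g,None,fx=k,fy=k,interpolation=cv2.INTER_CUBIC)
    _,m=cv2.threshold(g,rng or 0,255,(cv2.THRESH_BINARY_INV if dark else cv2.THRESH_BINARY)+(0 if rng else cv2.THRESH_OTSU))
    c,_=cv2.findContours(m,cv2.RETR_EXTERNAL,cv2.CHAIN_APPROX_NONE)
    c=sorted(c,key=cv2.contourArea,reverse=True)[:n]
    return [np.float64(q.reshape(-1,2)+.5)/k-.5+[x0,y0] for q in c]
E
python3 - <<'E'
from h import *
d=get_image("top"); e=get_image("scene")
for q in otsu(d,(245,215,270,280),n=3): print("bar",rect(d,q,.009))
for q in otsu(e,(370,195,405,240),n=3): print("bar sc",rect(e,q,.009))
q=otsu(d,(312,140,385,215),rng=150)[0]; print("block",rect(d,q,.066), np.round(ray(d,cv2.approxPolyDP(np.float32(q),3,True).reshape(-1,2),.066)*1000,1).tolist())
q=otsu(e,(240,180,330,255),rng=150)[0];print("block sc",np.round(ray(e,cv2.approxPolyDP(np.float32(q),3,True).reshape(-1,2),.066)*1000,1).tolist())
for x in(330,348,366): print("head",rect(d,otsu(d,(x-9,172,x+9,192),True,8)[0],.085))
for x,y in((274,204),(287,211),(301,219)): print("head sc",rect(e,otsu(e,(x-9,y-9,x+9,y+9),True,8)[0],.080))
print("holder", np.round(ray(d,otsu(d,(450,205,500,250))[0].mean(0),.074)*1000,1))
# holder top corners: scene & top, hue mask
for n,im,roi in(("top",d,(450,205,500,250)),("scene",e,(200,130,245,172))):
    k=blobs(im,(3,120,60),(18,255,255),roi)[0]; print(n,cv2.approxPolyDP(k,2,True).reshape(-1,2).tolist())
    h=blobs(im,(0,0,0),(180,255,55),roi); print(" handle",[cv2.approxPolyDP(j,1.5,True).reshape(-1,2).tolist() for j in h])
E
```

```text
bar [462.4 231.3 135.8  14.1  -2. ]
bar sc [496.1 225.3  80.7  14.4  -2.2]
bar sc [420.7 227.7  58.2  14.4  -2.5]
block [662.  -35.9 165.6 161.4  85.9] [[745.6, 39.8, 66.0], [588.8, 49.0, 66.0], [577.0, -110.4, 66.0], [735.3, -123.0, 66.0]]
block sc [[578.1, -113.5, 66.0], [637.7, -117.7, 66.0], [617.7, -104.2, 66.0], [643.4, -71.7, 66.0], [667.2, -83.6, 66.0], [642.1, -117.3, 66.0], [732.3, -123.0, 66.0], [743.4, 36.2, 66.0], [612.2, 45.2, 66.0], [609.8, 30.3, 66.0], [587.3, 45.1, 66.0]]
head [653.8  13.8  30.9  30.4 -23.9]
head [650.6 -35.5  31.4  28.7 -21.9]
head [647.1 -85.1  31.5  29.5 -18.2]
head sc [650.8 -87.4  41.8  37.4  69.7]
head sc [654.1 -37.7  40.5  36.5  70.1]
head sc [657.6  12.1  39.5  36.5  65.9]
holder [[ 525.8 -387.2   74. ]]
top [[467, 215], [461, 239], [486, 245], [488, 235], [476, 236], [471, 234], [470, 230], [474, 222], [491, 224], [491, 221]]
 handle [[[471, 233], [480, 236], [492, 234], [494, 227], [473, 224]], [[466, 216], [459, 217], [454, 237], [460, 238]]]
scene [[224, 137], [226, 145], [220, 149], [213, 145], [214, 140], [207, 145], [210, 159], [221, 168], [236, 159], [233, 144]]
 handle [[[212, 130], [215, 140], [214, 145], [218, 148], [225, 145], [221, 130]]]
```

```bash
cat >> h.py <<'E'
def plan(x,y,z,yaw):
    "needed roll (deg, + = cw from above) and shifts (cm) in the tool axes after the roll"
    s=state(); p=s["position"]*1000; R=rot(s); cur=np.degrees(np.arctan2(R[1,0],R[0,0]))
    roll=(cur-yaw+180)%360-180; c,n=np.cos(np.radians(yaw)),np.sin(np.radians(yaw)); D=np.array([x,y,z])-p
    print("roll %.2f  shift cm x %.2f y %.2f z %.2f"%(roll,(D[0]*c+D[1]*n)/10,(D[0]*n-D[1]*c)/10,-D[2]/10))
E
python3 -c "
from h import *
plan(423,230,100,177.8)
d=get_image('top');e=get_image('scene')
print(ray(d,[[467,215],[461,239],[486,245],[491,221]],.074)*1000)
print(ray(e,[[207,145],[221,153],[236,145],[222,136]],.074)*1000)
print(ray(d,[[492,234],[494,227]],.154)*1000, ray(e,[[212,127],[216,131],[223,130],[220,125]],.154)*1000)
"
```

```text
t 0.25 tcp mm [232.7 525.6 230.9] yaw x-axis 156.12 w 85.5 gf 0.0 F [ 0.3  0.3 -0.2] M [-0.03 -0.01 -0.03] q6 [ 1.03  0.28  1.51 -0.    1.36 -0.12]
roll -21.68  shift cm x -20.15 y -28.81 z 13.09
[[ 558.97365023 -367.36469774   74.        ]
 [ 492.30525111 -349.35626005   74.        ]
 [ 476.56614    -417.47803626   74.        ]
 [ 542.9331618  -433.04512488   74.        ]]
[[ 543.24479702 -433.95303813   74.        ]
 [ 550.08654085 -368.24864957   74.        ]
 [ 492.97803365 -346.48571468   74.        ]
 [ 481.01106757 -416.07666561   74.        ]]
[[ 506.52510483 -401.04316395  154.        ]
 [ 524.43983157 -406.62984674  154.        ]] [[ 523.77561599 -408.58710355  154.        ]
 [ 532.63660966 -385.13792552  154.        ]
 [ 517.21023283 -368.0108216   154.        ]
 [ 502.57883076 -391.48037629  154.        ]]
```

Request:
send_rows --steps '[1,0,0,0,-7.2,1,0,0,0,-7.2,1,0,0,0,-7.3,1,-2,-2.9,0.8,0,1,-2,-2.9,0.8,0,1,-2,-2.9,0.8,0,1,-2,-2.9,0.8,0,1,-2,-2.9,0.8,0,1,-2,-2.9,0.8,0,1,-2,-2.9,0.8,0,1,-2,-2.9,0.8,0,1,-2,-2.9,0.8,0]' --newtons 60

```text
clock: 1.55
position: [0.4034, 0.2569, 0.1592]
ee_rot: [0.0, 0.019, 1.0, 0.0]
contact_force: [0.0, 0.3, 0.7]
width: 0.0854
gripper_force: 0.0
```

```bash
python3 -c "
from h import *
plan(423,230,60,177.8)
e=get_image('scene');d=get_image('top')
for q in otsu(d,(240,210,275,285),n=3): print('bar',rect(d,q,.009))
for q in otsu(e,(365,190,410,245),n=3): print('bar sc',rect(e,q,.009))
cv2.imwrite('pics/a.png',np.hstack([cv2.resize(e['color'][180:260,340:430,::-1],None,fx=4,fy=4),cv2.resize(d['color'][200:280,220:310,::-1],None,fx=4,fy=4)]))
"
```

```text
t 1.55 tcp mm [403.4 256.9 159.2] yaw x-axis 177.82 w 85.4 gf 0.0 F [0.  0.3 0.7] M [-0.03 -0.03 -0.05] q6 [ 0.42  0.19  1.82  0.    1.14 -1.11]
roll 0.02  shift cm x -2.06 y -2.62 z 9.92
bar [517.7 231.9 111.7 104.8   1.3]
bar [382.1 204.5  59.7  56.1   1.3]
bar [424.9 232.7  55.2  13.3  -6.1]
bar sc [468.4 225.4 222.4 144.3  25.1]
bar sc [382.1 202.8  80.7  57.7 -61.5]
bar sc [355.9 255.4  64.6   9.1  21.4]
```

View pics/a.png

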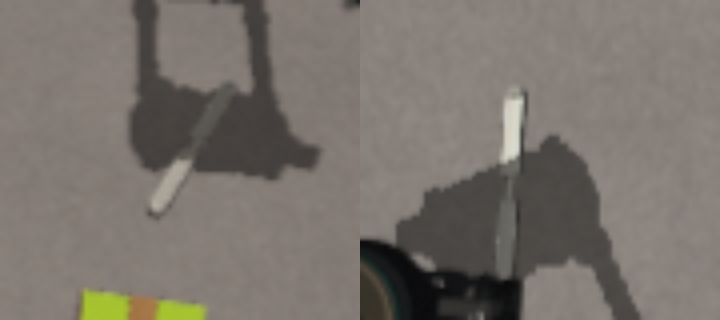

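The picture shows the bar unmoved: ends at scene (378,233) and (397,201), far end at top (259,223). The arm's shadow lies over it. I'll go on to the grasp.

Request:
send_rows --steps '[1,-1,-1.3,1.5,0,1,-1,-1.3,2,0,1,0,0,3,0,1,0,0,3,0,1,0,0,2.5,0,1,0,0,2,0,1,0,0,0,0,1,0,0,0,0]'

```text
clock: 2.45
position: [0.4218, 0.232, 0.0196]
ee_rot: [-0.0, 0.019, 1.0, 0.0]
contact_force: [1.0, 0.3, 0.8]
width: 0.0856
gripper_force: 0.0
```

```bash
python3 -c "
from h import *
plan(423,230,3,177.8)
"
```

```text
t 2.45 tcp mm [421.8 232.   19.6] yaw x-axis 177.84 w 85.6 gf 0.0 F [1.  0.3 0.8] M [ 0.03 -0.    0.  ] q6 [ 0.36  0.36  2.    0.    0.78 -1.18]
roll 0.04  shift cm x -0.13 y -0.19 z 1.66
```

Request:
send_rows --steps '[1,-0.1,-0.2,0.8,0,1,0,0,0.8,0,1,0,0,0,0,-1,0,0,0,0,-1,0,0,0,0,-1,0,0,0,0,-1,0,0,0,0,-1,0,0,0,0,-1,0,0,0,0,-1,0,0,0,0,-1,0,0,0,0,-1,0,0,0,0]' --newtons 100

```text
clock: 3.65
position: [0.4229, 0.2296, 0.0039]
ee_rot: [0.0, 0.019, 1.0, 0.0]
contact_force: [-1.8, 0.3, 5.8]
width: 0.0108
gripper_force: 98.4
```

```bash
python3 -c "
from h import *
state()"
```

```text
t 3.65 tcp mm [422.9 229.6   3.9] yaw x-axis 177.83 w 10.8 gf 98.4 F [-1.8  0.3  5.8] M [0.12 0.2  0.09] q6 [ 0.35  0.39  2.02  0.    0.74 -1.18]
```

Request:
send_rows --steps '[-1,0,0,-1,0,-1,0,0,-2,0,-1,0,0,-2,0,-1,0,0,-2,0,-1,0,0,-1,0,-1,0,0,0,0,-1,0,0,0,0]'

```text
clock: 4.35
position: [0.4221, 0.2291, 0.0829]
ee_rot: [-0.0, 0.019, 1.0, -0.0]
contact_force: [-1.0, -0.5, -2.8]
width: 0.0106
gripper_force: 98.0
```

```bash
python3 -c "
from h import *
state()
e=get_image('scene');d=get_image('top')
cv2.imwrite('pics/b.png',np.hstack([cv2.resize(e['color'][160:260,340:440,::-1],None,fx=4,fy=4),cv2.resize(d['color'][190:290,200:300,::-1],None,fx=4,fy=4)]))
"
```

```text
t 4.35 tcp mm [422.1 229.1  82.9] yaw x-axis 177.82 w 10.6 gf 98.0 F [-1.  -0.5 -2.8] M [0.03 0.09 0.02] q6 [ 0.35  0.27  1.92  0.    0.95 -1.18]
```

View pics/b.png

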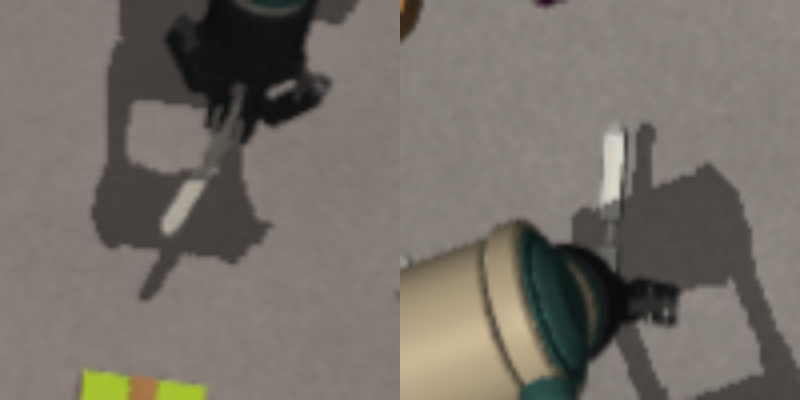

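The bar is held and lifted. Its free end shows at scene (381,218) and top (254,220), and the waist starts at scene (389,205) and top (252.5,242). I'll triangulate the tip for pitch.

```bash
cat >> h.py <<'E'
def tri(d,e,p,q):
    P=[np.c_[i["mtx"],[0,0,0]]@np.linalg.inv(i["T"]) for i in(d,e)]
    X=cv2.triangulatePoints(P[0],P[1],np.float64(p).reshape(2,1),np.float64(q).reshape(2,1)).ravel(); return X[:3]/X[3]*1000
E
python3 -c "
from h import *
e=get_image('scene');d=get_image('top')
print(tri(d,e,(253.7,220.5),(381.2,218)),tri(d,e,(252.5,241.7),(388.7,205.5)))
c=max(otsu(d,(240,210,265,246)),key=len); print(rect(d,c,.087)); 
c=max(otsu(e,(376,200,396,224)),key=len); print(rect(e,c,.087)); state()
"
```

```text
[537.60090197 225.17049042  87.31191666] [479.43757028 226.53622927  83.94815003]
[518.6 230.2  99.4  69.5   1.4]
[507.2 224.   62.3  15.6  -1.8]
t 4.55 tcp mm [422.  229.1  82.3] yaw x-axis 177.82 w 10.7 gf 98.0 F [ 0.6 -0.  -1.4] M [-0.03  0.07 -0.01] q6 [ 0.35  0.27  1.92  0.    0.95 -1.18]
```

```bash
python3 -c "
from h import *
plan(456.2,25.6,41,176.4)
"
```

```text
t 4.55 tcp mm [422.  229.1  82.3] yaw x-axis 177.82 w 10.7 gf 98.0 F [ 0.6 -0.  -1.4] M [-0.03  0.07 -0.01] q6 [ 0.35  0.27  1.92  0.    0.95 -1.18]
roll 1.42  shift cm x -4.70 y -20.09 z 4.13
```

Request:
send_rows --steps '[-1,0,0,0,1.4,-1,-0.5,-2,0,0,-1,-0.5,-2.5,0,0,-1,-0.5,-2.5,0,0,-1,-0.5,-2.5,0,0,-1,-0.5,-2.5,0,0,-1,-0.5,-2.5,0,0,-1,-0.5,-2.5,0.5,0,-1,-0.5,-2,1.5,0,-1,-0.5,-1,1.5,0,-1,-0.2,-0.1,0.6,0,-1,0,0,0,0]'

```text
clock: 5.75
position: [0.4565, 0.0259, 0.0414]
ee_rot: [-0.001, 0.032, 0.999, 0.0]
contact_force: [0.3, -0.0, -3.1]
width: 0.011
gripper_force: 98.1
```

```bash
python3 -c "
from h import *
plan(456.2,25.6,41,176.4)
e=get_image('scene');d=get_image('top')
cv2.imwrite('pics/c.png',np.hstack([cv2.resize(e['color'][140:240,250:350,::-1],None,fx=4,fy=4),cv2.resize(d['color'][140:240,280:380,::-1],None,fx=4,fy=4)]))
for P in ([586.6,17.3,44],[571.6,18.3,44]): print(proj(d,np.array(P)/1000),proj(e,np.array(P)/1000))
"
```

```text
t 5.75 tcp mm [456.5  25.9  41.4] yaw x-axis 176.34 w 11.0 gf 98.1 F [ 0.3 -0.  -3.1] M [0.01 0.12 0.01] q6 [-0.1   0.3   2.02  0.    0.82 -1.6 ]
roll -0.06  shift cm x 0.03 y -0.03 z 0.04
[[328.96626505 204.73337463]] [[313.40442311 210.36986823]]
[[328.57167335 209.90484058]] [[315.97674436 207.2096953 ]]
```

View pics/c.png

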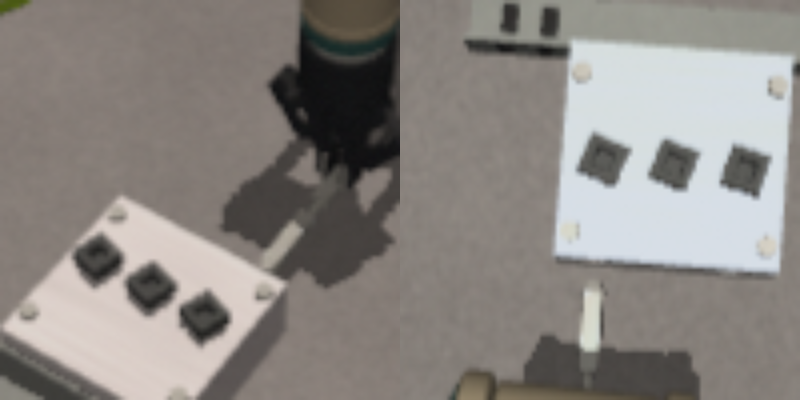

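The bar tip at top (329,211) matches the prediction, and the bar lines up with the bore. I'll insert gently.

Request:
send_rows --steps '[-1,-0.7,0,0,0,-1,-0.7,0,0,0,-1,-0.7,0,0,0,-1,-0.7,0,0,0,-1,-0.5,0,0,0,-1,0,0,0,0]'

```text
clock: 6.45
position: [0.4913, 0.0237, 0.0424]
ee_rot: [0.001, 0.031, 1.0, 0.0]
contact_force: [-1.0, 0.4, -2.3]
width: 0.0106
gripper_force: 98.2
```

```bash
python3 -c "
from h import *
plan(456.2+33,25.6-2.1,41,176.4)"
```

```text
t 6.45 tcp mm [491.3  23.7  42.4] yaw x-axis 176.42 w 10.6 gf 98.2 F [-1.   0.4 -2.3] M [ 0.01  0.08 -0.05] q6 [-0.09  0.34  1.95  0.    0.85 -1.6 ]
roll 0.02  shift cm x 0.21 y -0.03 z 0.14
```

Request:
send_rows --steps '[-1,-1,0,0,0,-1,-1,0,0,0,-1,-1,0,0,0,-1,-1,0,0,0,-1,-1,0,0,0,-1,-1,0,0,0,-1,-0.8,0,0,0,-1,0,0,0,0]'

```text
clock: 7.25
position: [0.5594, 0.0194, 0.0422]
ee_rot: [0.001, 0.031, 1.0, -0.0]
contact_force: [0.8, -0.3, -1.8]
width: 0.0111
gripper_force: 98.1
```

```bash
python3 -c "
from h import *
plan(565,18.9,41,176.4)"
```

```text
t 7.25 tcp mm [559.4  19.4  42.2] yaw x-axis 176.42 w 11.1 gf 98.1 F [ 0.8 -0.3 -1.8] M [0.01 0.1  0.03] q6 [-0.09  0.42  1.8   0.    0.91 -1.6 ]
roll 0.02  shift cm x -0.56 y -0.01 z 0.12
```

Request:
send_rows --steps '[0,0,0,0,0,0,0,0,0,0,0,0,0,0,0,0,2,0,0,0,0,2,0,0,0,0,2,0,0,0,-1,0.5,0,0.4,0,-1,0,0,0,0,-1,0,0,0,0,-1,0,0,0,0,-1,0,0,0,0,-1,0,0,0,0]'

```text
clock: 8.45
position: [0.4936, 0.0235, 0.0383]
ee_rot: [0.0, 0.031, 1.0, 0.0]
contact_force: [-0.7, 0.4, -0.1]
width: 0.0002
gripper_force: 0.0
```

```bash
python3 -c "
from h import *
plan(565,18.9,38,176.4)
e=get_image('scene');d=get_image('top')
cv2.imwrite('pics/d.png',np.hstack([cv2.resize(e['color'][140:240,270:370,::-1],None,fx=4,fy=4),cv2.resize(d['color'][160:260,280:380,::-1],None,fx=4,fy=4)]))
"
```

```text
t 8.45 tcp mm [493.6  23.5  38.3] yaw x-axis 176.42 w 0.2 gf 0.0 F [-0.7  0.4 -0.1] M [-0.    0.   -0.03] q6 [-0.09  0.35  1.95  0.    0.84 -1.6 ]
roll 0.02  shift cm x -7.16 y -0.01 z 0.03
```

View pics/d.png

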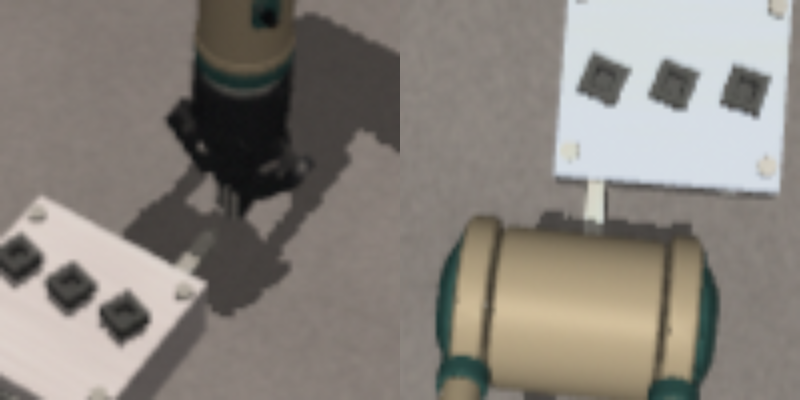

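The bar stays in the bore with its rear end free of the fingers, at scene (322,199). Now I'll push it home.

Request:
send_rows --steps '[-1,-1,0,0,0,-1,-1,0,0,0,-1,-1,0,0,0,-1,-1,0,0,0,-1,-1,0,0,0,-1,-1,0,0,0,-1,-0.8,0,0,0,-1,0,0,0,0]'

```text
clock: 9.35
position: [0.5634, 0.0191, 0.0384]
ee_rot: [0.002, 0.031, 1.0, -0.0]
contact_force: [-0.4, -0.3, -0.6]
width: 0.0003
gripper_force: 0.0
```

Request:
send_rows --steps '[-1,-0.4,0,0,0,-1,-0.4,0,0,0,-1,0,0,0,0]'

```text
clock: 9.65
position: [0.5688, 0.0188, 0.0382]
ee_rot: [-0.0, 0.031, 1.0, 0.0]
contact_force: [-0.3, 0.2, -0.2]
width: 0.0001
gripper_force: 0.6
```

Request:
send_rows --steps '[-1,-0.2,0,0,0,-1,0,0,0,0]'

```text
clock: 9.85
position: [0.5689, 0.0189, 0.0382]
ee_rot: [-0.002, 0.031, 1.0, 0.0]
contact_force: [-4.4, -0.0, 3.6]
width: -0.0003
gripper_force: 2.4
```

Request:
send_rows --steps '[-1,-0.3,0,0,0,-1,0,0,0,0,-1,0,0,0,0]'

```text
clock: 10.15
position: [0.569, 0.0189, 0.038]
ee_rot: [-0.005, 0.031, 1.0, 0.0]
contact_force: [-10.0, 0.4, 6.0]
width: -0.0002
gripper_force: 4.9
```

Request:
send_rows --steps '[-1,-0.3,0,0,0,-1,0,0,0,0,-1,0,0,0,0]'

```text
clock: 10.45
position: [0.5691, 0.0189, 0.0378]
ee_rot: [-0.008, 0.031, 0.999, 0.0]
contact_force: [-14.6, -0.2, 11.1]
width: 0.0
gripper_force: 7.4
```

Request:
send_rows --steps '[-1,1,0,0,0,-1,2,0,-1,0,-1,2,0,-2,0,0,2,0,-3,0,1,2,1,-3,0,1,1,3,-3,0,1,0,4,-2,0,1,0,4,0,0,1,0,4,0,0,1,0,4,0,0,1,0,4,0,0,1,0,4,0,0]'

```text
clock: 11.65
position: [0.4955, 0.3063, 0.1788]
ee_rot: [0.002, 0.031, 1.0, 0.001]
contact_force: [1.5, 0.1, -0.1]
width: 0.0854
gripper_force: 0.0
```

```bash
python3 -c "
from h import *
e=get_image('scene');d=get_image('top')
D=cv2.resize(d['color'][165:225,300:360,::-1],None,fx=7,fy=7); cv2.imwrite('pics/e.png',D)
for P in ([586.6,17.3,43],[580.6,17.7,43]): print(proj(d,np.array(P)/1000),proj(e,np.array(P)/1000))
plan(517.3,-391.5,250,165)
"
```

```text
[[328.96882518 204.76073522]] [[313.40254872 210.55532463]]
[[328.81124838 206.82594488]] [[314.43448951 209.28712492]]
t 11.75 tcp mm [495.9 309.4 178.6] yaw x-axis 176.66 w 85.5 gf 0.0 F [-0.7 -0.4  0.4] M [-0.02  0.01  0.05] q6 [ 0.44  0.32  1.57  0.    1.24 -1.08]
roll 11.66  shift cm x -20.21 y -67.15 z -7.14
```

View pics/e.png

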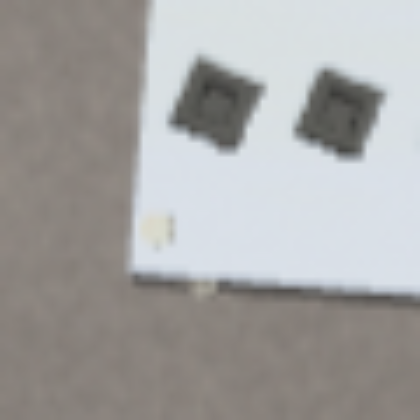

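The bar end shows only as a sliver at top (329,206), against (328.8,206.8) predicted for 6 mm of protrusion, so it is home. Next is the driver.

Request:
send_rows --steps '[1,0,0,-2,5.8,1,0,0,-2,5.8,1,-1.1,-3.8,-2,0,1,-1.1,-3.8,-1,0,1,-1.1,-3.8,0,0,1,-1.1,-3.8,0,0,1,-1.1,-3.8,0,0,1,-1.1,-3.8,0,0,1,-1.1,-3.8,0,0,1,-1.1,-3.8,0,0,1,-1.1,-3.8,0,0,1,-1.1,-3.8,0,0]'

```text
clock: 12.95
position: [0.5014, -0.0939, 0.2487]
ee_rot: [0.002, 0.132, 0.991, -0.0]
contact_force: [-0.3, 0.2, 0.0]
width: 0.0853
gripper_force: 0.0
```

Request:
send_rows --steps '[1,-1.1,-3.8,0,0,1,-1.1,-3.8,0,0,1,-1.1,-3.8,0,0,1,-1.1,-3.8,0,0,1,-1.1,-3.8,0,0,1,-1.1,-3.8,0,0,1,0,0,0,0,1,0,0,0,0]'

```text
clock: 13.75
position: [0.5048, -0.3301, 0.248]
ee_rot: [0.0, 0.133, 0.991, 0.0]
contact_force: [-0.2, 0.9, -0.8]
width: 0.0853
gripper_force: 0.0
```

```bash
python3 -c "
from h import *
plan(517.3,-391.5,180,165)
e=get_image('scene');d=get_image('top')
cv2.imwrite('pics/f.png',np.hstack([cv2.resize(e['color'][100:180,180:260,::-1],None,fx=5,fy=5),cv2.resize(d['color'][190:270,440:520,::-1],None,fx=5,fy=5)]))
"
```

```text
t 13.75 tcp mm [ 504.8 -330.1  248. ] yaw x-axis 164.69 w 85.3 gf 0.0 F [-0.2  0.9 -0.8] M [0.03 0.04 0.01] q6 [-0.69  0.31  1.41  0.    1.42 -2.  ]
roll -0.31  shift cm x -2.80 y -5.60 z 6.80
```

View pics/f.png

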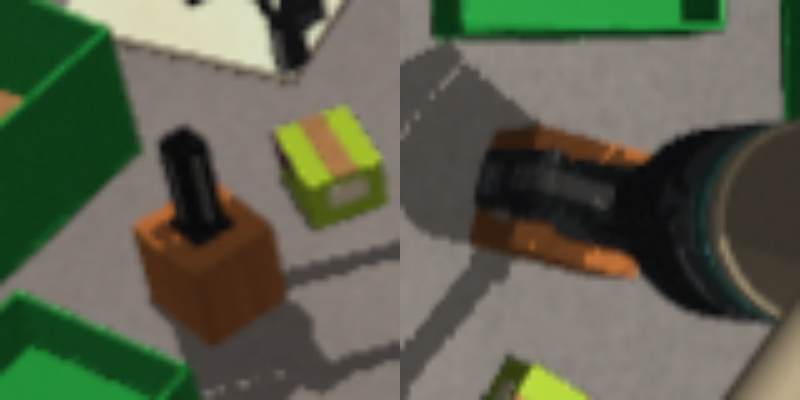

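The driver is unmoved in its holder, with the handle top at scene crop (180,135). I'll align over it, then descend.

Request:
send_rows --steps '[1,-1.4,-2.8,0,-0.3,1,-1.4,-2.8,0,0,1,0,0,2,0,1,0,0,2,0,1,0,0,2,0,1,0,0,0,0,1,0,0,0,0]'

```text
clock: 14.55
position: [0.518, -0.3892, 0.1888]
ee_rot: [0.0, 0.129, 0.992, 0.0]
contact_force: [0.6, 0.7, 0.7]
width: 0.085
gripper_force: 0.0
```

```bash
python3 -c "
from h import *
plan(517.3,-391.5,97,165)
e=get_image('scene')
print(ray(e,[[220,148.6],[226.4,145],[213,146]],.08)*1000)"
```

```text
t 14.55 tcp mm [ 518.  -389.2  188.8] yaw x-axis 165.2 w 85.0 gf 0.0 F [0.6 0.7 0.7] M [ 0.04 -0.    0.  ] q6 [-0.75  0.41  1.41  0.    1.32 -2.06]
roll 0.20  shift cm x 0.01 y -0.24 z 9.18
[[ 539.08618501 -379.57291651   80.        ]
 [ 514.03413398 -371.01234327   80.        ]
 [ 541.01182829 -408.17595437   80.        ]]
```

Request:
send_rows --steps '[1,0,-0.2,2,0,1,0,0,2,0,1,0,0,2,0,1,0,0,1.8,0,1,0,0,1.4,0,1,0,0,0,0,-1,0,0,0,0,-1,0,0,0,0,-1,0,0,0,0,-1,0,0,0,0,-1,0,0,0,0,-1,0,0,0,0]' --newtons 100

```text
clock: 15.8
position: [0.5176, -0.3927, 0.0973]
ee_rot: [0.001, 0.13, 0.992, -0.001]
contact_force: [-0.1, -0.5, 4.3]
width: 0.0251
gripper_force: 96.5
```

```bash
python3 -c "
from h import *
state()"
```

```text
t 15.8 tcp mm [ 517.6 -392.7   97.3] yaw x-axis 165.12 w 25.1 gf 96.5 F [-0.1 -0.5  4.3] M [0.01 0.06 0.05] q6 [-0.76  0.48  1.53 -0.    1.13 -2.07]
```

Request:
send_rows --steps '[-1,0,0,-1,0,-1,0,0,-2,0,-1,0,0,-2,0,-1,0,0,-2,0,-1,0,0,-2,0,-1,0,0,-2,0,-1,0,0,-1,0,-1,0,0,0,0]'

```text
clock: 16.6
position: [0.5176, -0.3925, 0.2178]
ee_rot: [0.001, 0.129, 0.992, -0.001]
contact_force: [0.1, -0.3, -2.2]
width: 0.0249
gripper_force: 96.5
```

```bash
python3 -c "
from h import *
plan(655.5,13,225,155.5)
"
```

```text
t 16.6 tcp mm [ 517.6 -392.5  217.8] yaw x-axis 165.12 w 24.9 gf 96.5 F [ 0.1 -0.3 -2.2] M [ 0.02 -0.01 -0.02] q6 [-0.76  0.39  1.36  0.    1.39 -2.07]
roll 9.62  shift cm x 4.27 y 42.61 z -0.72
```

Request:
send_rows --steps '[-1,0,0,-0.3,4.8,-1,0,0,-0.4,4.8,-1,0.4,4,0,0,-1,0.4,4,0,0,-1,0.4,4,0,0,-1,0.4,4,0,0,-1,0.4,4,0,0,-1,0.4,4,0,0,-1,0.4,4,0,0,-1,0.4,4,0,0,-1,0.4,4,0,0,-1,0.3,3,0,0]'

```text
clock: 17.8
position: [0.6429, -0.0183, 0.2215]
ee_rot: [-0.002, 0.211, 0.977, 0.0]
contact_force: [0.2, 0.0, -1.6]
width: 0.0246
gripper_force: 96.7
```

Request:
send_rows --steps '[-1,0.3,2.5,0,0,-1,0,0,0,0,-1,0,0,0,0]'

```text
clock: 18.1
position: [0.6501, 0.0033, 0.2217]
ee_rot: [-0.001, 0.211, 0.977, -0.001]
contact_force: [0.6, 0.3, -1.6]
width: 0.025
gripper_force: 96.9
```

```bash
python3 -c "
from h import *
plan(655.5,13,200,155.5)
e=get_image('scene');d=get_image('top')
cv2.imwrite('pics/g.png',np.hstack([cv2.resize(e['color'][130:230,250:350,::-1],None,fx=4,fy=4,interpolation=2),cv2.resize(d['color'][130:230,280:380,::-1],None,fx=4,fy=4,interpolation=2)]))
"
```

```text
t 18.1 tcp mm [650.1   3.3 221.7] yaw x-axis 155.6 w 25.0 gf 96.9 F [ 0.6  0.3 -1.6] M [-0.01 -0.    0.02] q6 [-0.1   0.4   1.35 -0.    1.4  -1.25]
roll 0.10  shift cm x -0.09 y 1.10 z 2.17
```

View pics/g.png

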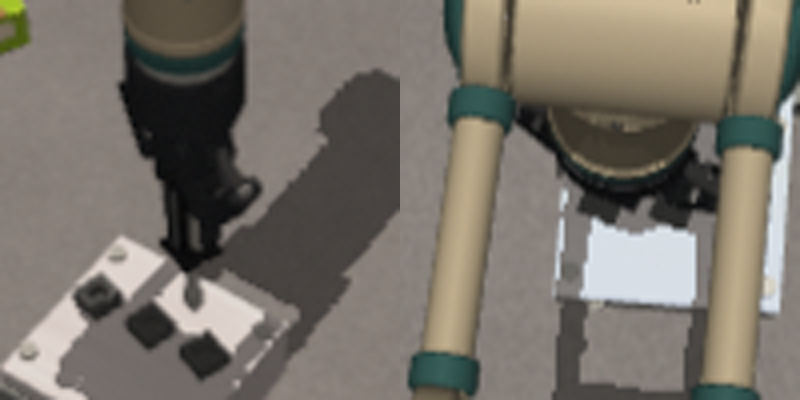

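The bit hangs clear above the block, with its tip at scene crop (196,310), i.e. (299,207.5).

```bash
python3 -c "
from h import *
e=get_image('scene')
print(proj(e,[.6501,.0033,.1284]),ray(e,[[299,207.5]],.1284)*1000, proj(e,[.6555,.013,.088]))
c=e['color'][200:212,292:306].astype(int).sum(2)//3
print(c)"
```

```text
[[298.87128313 206.66868151]] [[652.54159299   5.18641248 128.4       ]] [[301.02031297 217.20827995]]
[[142 196 211 186 101  80  89 149 202 181 147 128 127 128]
 [196 210 204 166  87  81  83 126 191 213 204 193 168 139]
 [210 210 196 136  77  81  78  95 162 214 216 215 208 193]
 [210 210 192 123  75  81  80  87 153 212 213 214 215 214]
 [210 210 197 142  72  75  76  80 145 210 210 212 213 215]
 [209 209 206 173  89  73  76  76 140 211 210 210 211 213]
 [209 208 208 202 159  73  96 147 192 211 211 211 211 211]
 [209 208 207 208 192 141 148 197 209 210 210 211 212 211]
 [179 210 210 209 204 195 196 209 209 209 210 210 211 212]
 [115 179 210 210 210 209 208 208 210 210 209 211 210 211]
 [ 57 114 179 211 211 210 208 208 207 209 210 210 210 210]
 [ 38  78 160 211 212 211 210 209 208 208 209 210 211 210]]
```

Request:
send_rows --steps '[-1,-0.1,1.1,0.5,0,-1,0,0,1.5,0,-1,0,0,1.2,0,-1,0,0,0,0,-1,0,0,0,0]'

```text
clock: 18.75
position: [0.6562, 0.0124, 0.1909]
ee_rot: [-0.0, 0.212, 0.977, 0.0]
contact_force: [-0.5, -0.5, -1.8]
width: 0.0249
gripper_force: 96.9
```

```bash
python3 -c "
from h import *
plan(655.5,13,170.5,155.5)
e=get_image('scene')
cv2.imwrite('pics/i.png',cv2.resize(e['color'][185:235,275:325,::-1],None,fx=10,fy=10,interpolation=2))
"
```

```text
t 18.75 tcp mm [656.2  12.4 190.9] yaw x-axis 155.5 w 24.9 gf 96.9 F [-0.5 -0.5 -1.8] M [-0.03 -0.03 -0.  ] q6 [-0.09  0.42  1.38  0.    1.34 -1.23]
roll -0.00  shift cm x 0.09 y 0.02 z 2.04
```

View pics/i.png

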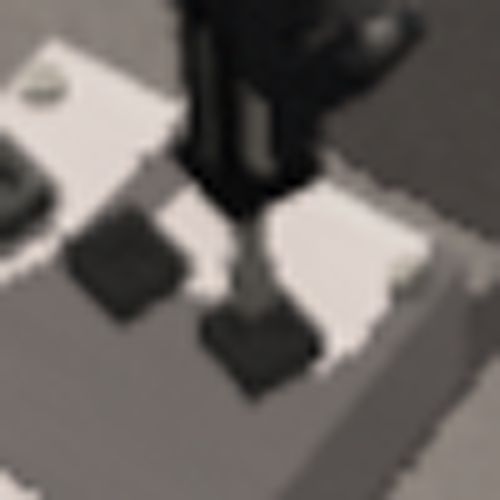

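The bit axis at crop x≈253 is about 1.5 mm left of the head centre at x≈262. I'll nudge it and descend.

Request:
send_rows --steps '[-1,0.1,0.1,0.3,0,-1,0,0,0.4,0,-1,0,0,0.3,0,-1,0,0,0,0]'

```text
clock: 19.2
position: [0.6555, 0.0139, 0.1807]
ee_rot: [-0.001, 0.212, 0.977, -0.0]
contact_force: [0.5, 0.7, -1.9]
width: 0.0254
gripper_force: 96.9
```

Request:
send_rows --steps '[-1,0,0,0.3,0,-1,0,0,0.3,0,-1,0,0,0,0]'

```text
clock: 19.5
position: [0.6553, 0.0141, 0.1748]
ee_rot: [-0.001, 0.212, 0.977, 0.0]
contact_force: [-0.3, 0.1, -0.9]
width: 0.0249
gripper_force: 97.2
```

```bash
python3 -c "
from h import *
plan(655.5,13.5,170.5,155.5)"
```

```text
t 19.5 tcp mm [655.3  14.1 174.8] yaw x-axis 155.52 w 24.9 gf 97.2 F [-0.3  0.1 -0.9] M [ 0.1   0.17 -0.04] q6 [-0.08  0.43  1.41  0.    1.3  -1.23]
roll 0.02  shift cm x -0.05 y -0.05 z 0.43
```

Request:
send_rows --steps '[-1,0,0,0.2,0,-1,0,0,0.2,0,-1,0,0,0.1,0,-1,0,0,0,0]'

```text
clock: 19.9
position: [0.6553, 0.014, 0.1699]
ee_rot: [-0.001, 0.212, 0.977, 0.0]
contact_force: [-2.4, 0.7, -2.0]
width: 0.0251
gripper_force: 97.1
```

```bash
python3 -c "
from h import *
plan(655.5,13.5,170.5,155.5)"
```

```text
t 19.9 tcp mm [655.3  14.  169.9] yaw x-axis 155.52 w 25.1 gf 97.1 F [-2.4  0.7 -2. ] M [0.21 0.51 0.01] q6 [-0.08  0.43  1.42  0.    1.29 -1.23]
roll 0.02  shift cm x -0.04 y -0.04 z -0.06
```

Request:
send_rows --steps '[-1,0.1,-0.05,0,4,-1,0,0,0.02,8,-1,0,0,0.027,8,-1,0,0,0.027,8,-1,0,0,0.027,8,-1,0,0,0,0]'

```text
clock: 20.5
position: [0.6549, 0.0142, 0.1692]
ee_rot: [-0.0, 0.503, 0.864, 0.0]
contact_force: [-1.3, 1.3, -1.7]
width: 0.0249
gripper_force: 96.9
```

```bash
python3 -c "
from h import *
state()"
```

```text
t 20.5 tcp mm [654.9  14.2 169.2] yaw x-axis 119.54 w 24.9 gf 96.9 F [-1.3  1.3 -1.7] M [0.36 0.31 0.  ] q6 [-0.08  0.43  1.42  0.    1.29 -0.6 ]
```

Request:
send_rows --steps '[-1,0,0,0.027,8,-1,0,0,0.027,8,-1,0,0,0.027,8,-1,0,0,0.027,8,-1,0,0,0.027,8,-1,0,0,0.027,8,-1,0,0,0.027,8,-1,0,0,0.027,8]'

```text
clock: 21.3
position: [0.6554, 0.0137, 0.1671]
ee_rot: [0.0, 0.885, 0.465, 0.001]
contact_force: [0.3, 0.2, -1.3]
width: 0.0248
gripper_force: 96.7
```

```bash
python3 -c "
from h import *
state()
e=get_image('scene')
c=otsu(e,(290,205,312,232),True,8)[0]; print(len(c),rect(e,c,.08))
cv2.imwrite('pics/j.png',cv2.resize(e['color'][185:235,275:325,::-1],None,fx=10,fy=10,interpolation=2))
"
```

```text
t 21.3 tcp mm [655.4  13.7 167.1] yaw x-axis 55.4 w 24.8 gf 96.7 F [ 0.3  0.2 -1.3] M [0.21 0.06 0.07] q6 [-0.09  0.43  1.42 -0.    1.28  0.52]
1024 [653.4   8.9  99.7  67.9  29.7]
```

View pics/j.png

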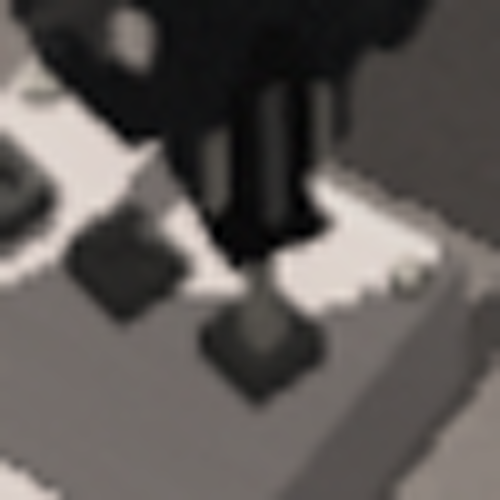

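The bit is seated in the head at crop (262,330), and the moment of 0.07 N m matches the screw's friction, so it is turning. I'll continue.

Request:
send_rows --steps '[-1,0,0,0.027,8,-1,0,0,0.027,8,-1,0,0,0.027,8,-1,0,0,0.027,8,-1,0,0,0.027,8,-1,0,0,0.027,8,-1,0,0,0.027,8,-1,0,0,0.027,8,-1,0,0,0.027,8,-1,0,0,0.027,8,-1,0,0,0,0]'

```text
clock: 22.45
position: [0.655, 0.0128, 0.1645]
ee_rot: [0.001, 0.978, -0.21, 0.001]
contact_force: [0.5, -2.0, -1.9]
width: 0.0251
gripper_force: 96.9
```

```bash
python3 -c "
from h import *
state()"
```

```text
t 22.45 tcp mm [655.   12.8 164.5] yaw x-axis -24.22 w 25.1 gf 96.9 F [ 0.5 -2.  -1.9] M [-0.36  0.1   0.04] q6 [-0.09  0.43  1.43 -0.    1.28  1.91]
```

Request:
send_rows --steps '[-1,0,0,0,-5,-1,0,0,-0.7,0,-1,0,0,-0.8,0,-1,0,0,-0.5,0,-1,0,0,0,-8.5,-1,0,0,0,-8.5,-1,0,0,0,-8.5,-1,0,0,0,-8.5,-1,0,0,0,-8.5,-1,0,0,0,-8.5,-1,0,0,0,-8.5,-1,0,0,0,-8.5]'

```text
clock: 23.65
position: [0.655, 0.0141, 0.1853]
ee_rot: [0.0, 0.91, 0.414, 0.001]
contact_force: [-0.5, -0.2, -2.4]
width: 0.0252
gripper_force: 96.8
```

Request:
send_rows --steps '[-1,0,0,0,-8.5,-1,0,0,0,-8.5,-1,0,0,0,0,-1,0,0,0,0]'

```text
clock: 24.05
position: [0.6549, 0.014, 0.185]
ee_rot: [0.0, 0.842, 0.54, 0.0]
contact_force: [1.0, -0.5, -1.8]
width: 0.0252
gripper_force: 96.8
```

```bash
python3 -c "
from h import *
plan(655,13.4,164.5,61)
e=get_image('scene')
cv2.imwrite('pics/k.png',cv2.resize(e['color'][185:235,275:325,::-1],None,fx=10,fy=10,interpolation=2))
"
```

```text
t 24.05 tcp mm [654.9  14.  185. ] yaw x-axis 65.37 w 25.2 gf 96.8 F [ 1.  -0.5 -1.8] M [-0.07  0.02 -0.03] q6 [-0.08  0.42  1.4   0.    1.32  0.34]
roll 4.37  shift cm x -0.05 y 0.03 z 2.05
```

View pics/k.png

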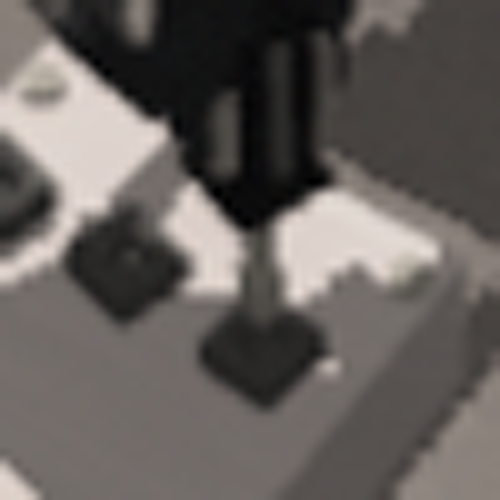

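The head is visibly lower, with the bit just above it at crop (262,310). I'll centre the yaw within the slack and reinsert.

Request:
send_rows --steps '[-1,0,0,0,-4,-1,0,0,0.6,0,-1,0,0,0.5,0,-1,0,0,0.4,0,-1,0,0,0.3,0,-1,0,0,0.2,0,-1,0,0,0,0]'

```text
clock: 24.8
position: [0.6551, 0.0139, 0.1641]
ee_rot: [0.0, 0.822, 0.57, 0.0]
contact_force: [2.1, 0.4, -2.5]
width: 0.0251
gripper_force: 96.9
```

```bash
python3 -c "
from h import *
state()"
```

```text
t 24.8 tcp mm [655.1  13.9 164.1] yaw x-axis 69.5 w 25.1 gf 96.9 F [ 2.1  0.4 -2.5] M [ 0.02 -0.48  0.03] q6 [-0.09  0.44  1.43  0.    1.28  0.27]
```

Request:
send_rows --steps '[-1,0,0,0.01,8,-1,0,0,0.025,8,-1,0,0,0.025,8,-1,0,0,0.025,8,-1,0,0,0.025,8,-1,0,0,0.025,8,-1,0,0,0.025,8,-1,0,0,0.025,8,-1,0,0,0.025,6,-1,0,0,0,0]'

```text
clock: 25.8
position: [0.6551, 0.0131, 0.1621]
ee_rot: [0.001, 1.0, -0.004, 0.0]
contact_force: [1.9, -1.9, -3.8]
width: 0.0251
gripper_force: 96.7
```

```bash
python3 -c "
from h import *
state()"
```

```text
t 25.8 tcp mm [655.1  13.1 162.1] yaw x-axis -0.47 w 25.1 gf 96.7 F [ 1.9 -1.9 -3.8] M [-0.45 -0.49  0.01] q6 [-0.09  0.44  1.43 -0.    1.27  1.49]
```

Request:
send_rows --steps '[-1,0,0,0.01,4,-1,0,0,0.01,4,-1,0,0,0,0]'

```text
clock: 26.1
position: [0.6549, 0.013, 0.1618]
ee_rot: [0.001, 0.997, -0.073, 0.0]
contact_force: [1.1, -2.6, -4.1]
width: 0.0249
gripper_force: 96.7
```

```bash
python3 -c "
from h import *
state()"
```

```text
t 26.1 tcp mm [654.9  13.  161.8] yaw x-axis -8.36 w 24.9 gf 96.7 F [ 1.1 -2.6 -4.1] M [-0.63 -0.51  0.07] q6 [-0.09  0.44  1.43 -0.    1.27  1.63]
```

Request:
send_rows --steps '[-1,0,0,0,4,-1,0,0,0,2,-1,0,0,0,0]'

```text
clock: 26.4
position: [0.6549, 0.013, 0.1617]
ee_rot: [0.001, 0.992, -0.125, 0.0]
contact_force: [2.3, -2.3, -5.5]
width: 0.025
gripper_force: 96.6
```

```bash
python3 -c "
from h import *
state()"
```

```text
t 26.4 tcp mm [654.9  13.  161.7] yaw x-axis -14.32 w 25.0 gf 96.6 F [ 2.3 -2.3 -5.5] M [-0.79 -0.59  0.08] q6 [-0.09  0.44  1.43 -0.    1.27  1.74]
```

Request:
send_rows --steps '[-1,0,0,0.02,4,-1,0,0,0,0,-1,0,0,0,0]'

```text
clock: 26.7
position: [0.6548, 0.0131, 0.1616]
ee_rot: [0.001, 0.987, -0.159, 0.0]
contact_force: [2.4, -4.4, -5.7]
width: 0.0249
gripper_force: 96.7
```

```bash
python3 -c "
from h import *
state()"
```

```text
t 26.7 tcp mm [654.8  13.1 161.6] yaw x-axis -18.32 w 24.9 gf 96.7 F [ 2.4 -4.4 -5.7] M [-1.01 -0.57  0.06] q6 [-0.09  0.44  1.43 -0.    1.27  1.81]
```

Request:
send_rows --steps '[-1,0,0,0,4,-1,0,0,0,0,-1,0,0,0,0]'

```text
clock: 27.0
position: [0.6547, 0.0132, 0.1617]
ee_rot: [0.001, 0.981, -0.194, 0.0]
contact_force: [2.9, -4.1, -5.7]
width: 0.0245
gripper_force: 96.8
```

```bash
python3 -c "
from h import *
state()"
```

```text
t 27.0 tcp mm [654.7  13.2 161.7] yaw x-axis -22.33 w 24.5 gf 96.8 F [ 2.9 -4.1 -5.7] M [-1.21 -0.52  0.14] q6 [-0.09  0.44  1.43 -0.    1.27  1.88]
```

Request:
send_rows --steps '[-1,0,0,0,5,-1,0,0,0,0,-1,0,0,0,0]'

```text
clock: 27.3
position: [0.6546, 0.0132, 0.1618]
ee_rot: [0.001, 0.972, -0.236, -0.0]
contact_force: [2.3, -4.9, -5.5]
width: 0.0251
gripper_force: 96.9
```

```bash
python3 -c "
from h import *
state()
e=get_image('scene')
cv2.imwrite('pics/l.png',cv2.resize(e['color'][175:235,265:325,::-1],None,fx=9,fy=9,interpolation=2))
"
```

```text
t 27.3 tcp mm [654.6  13.2 161.8] yaw x-axis -27.32 w 25.1 gf 96.9 F [ 2.3 -4.9 -5.5] M [-1.22 -0.52  0.14] q6 [-0.09  0.44  1.43 -0.    1.27  1.96]
```

View pics/l.png

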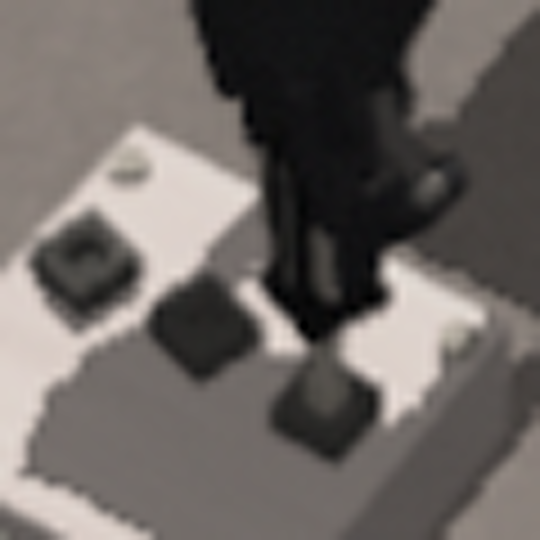

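The bit is still engaged at crop (327,400). The head looks low, so I'll compute its yaw and height from its edges, held against the block axis.

```bash
python3 -c "
from h import *
e=get_image('scene')
f=lambda x,y:(x/9+265-.45,y/9+175-.45)
for n,p in (('h3',[(272,412),(333,462),(382,398)]),('h2',[(148,328),(203,381),(262,325)])):
  w=ray(e,[f(*a) for a in p],.07)*1000; print(n,np.round(w[:,:2],1).tolist(),[round(float(np.degrees(np.arctan2(*(w[i+1]-w[i])[1::-1])))%90,1) for i in(0,1)],np.linalg.norm(np.diff(w,axis=0),axis=1))
# precise: outline of dark head
g=cv2.cvtColor(e['color'],cv2.COLOR_RGB2GRAY); 
for h in (.066,.071,.075,.08,.089): print(h,np.round(proj(e,[.6555,.013,h])[0],1))
print(g[208:230,292:312])
"
```

```text
h3 [[664.1, -4.4], [671.5, 23.9], [640.7, 25.1]] [75.3, 87.8] [29.24638985 30.85778754]
h2 [[655.0, -59.6], [664.7, -31.4], [634.5, -26.2]] [71.0, 80.1] [29.7838839  30.63776803]
0.066 [301.1 221.4]
0.071 [301.1 220.4]
0.075 [301.1 219.7]
0.08 [301.1 218.7]
0.089 [301. 217.]
[[179 206 171  75  12  11   9   9  22  39  35  15  14  12  13  56 147 212
  213 214]
 [114 179 204 163  77  13  14   9   9  14  13  13  12  56  92 133 196 213
  213 214]
 [ 58 115 179 203 164  77  12  10  11  14  12  56  91 133 188 197 214 213
  214 214]
 [ 40  78 160 212 204 157  12  10  14  16  59 133 187 195 212 212 213 214
  213 214]
 [ 34  60 144 210 211 191 114  13  24  50 102 172 210 212 212 212 212 213
  213 213]
 [ 45  77 147 208 209 205 172  90  69  75 114 180 210 211 211 212 213 211
  212 212]
 [ 76 101 124 150 150 151 135  87  80  81 118 183 210 210 210 210 212 212
  212 212]
 [103 108 107 107 108 105  87  64  80  81  90 141 194 212 211 211 211 212
  212 212]
 [108 109 108 108 104  87  66  74  80  81  73  81 119 169 212 212 211 211
  211 212]
 [108 108 110 108  98  63  54  74  79  82  76  65  47  90 1
[... 346 characters left out ...]
 193 139
  110 110]
 [108 108  96  58  35  36  36  39  40  40  39  39  34  52  87 122 139 109
  109 107]
 [108 108 105  92  69  45  35  36  38  37  39  35  42  77 105 109 110 109
  107 100]
 [109 108 108 107 100  90  70  45  35  35  36  43  74 100 107 109 109 108
  101  87]
 [108 108 108 108 108 106 101  86  56  33  38  69 102 109 108 108 107 104
   91  83]
 [108 109 108 108 109 109 108 106  96  84  74 100 108 108 108 108 105  95
   83  82]
 [108 109 108 108 108 109 109 108 109 105 102 109 108 108 108 106  96  86
   82  82]
 [108 108 109 108 109 109 108 108 108 108 108 108 108 109 107  98  85  83
   82  82]
 [108 108 108 108 108 109 109 109 109 108 108 109 108 107 100  87  83  83
   82  83]]
```

Request:
send_rows --steps '[-1,0,0,0,5,-1,0,0,0,0,-1,0,0,0,0]'

```text
clock: 27.7
position: [0.6546, 0.0132, 0.1618]
ee_rot: [0.001, 0.96, -0.278, 0.0]
contact_force: [1.3, -5.3, -6.1]
width: 0.0251
gripper_force: 97.0
```

```bash
python3 -c "
from h import *
state()
e=get_image('scene');g=cv2.cvtColor(e['color'],cv2.COLOR_RGB2GRAY); print(g[214:230,292:310])"
```

```text
t 27.7 tcp mm [654.6  13.2 161.8] yaw x-axis -32.32 w 25.1 gf 97.0 F [ 1.3 -5.3 -6.1] M [-1.18 -0.49  0.17] q6 [-0.09  0.44  1.43 -0.    1.27  2.05]
[[ 76 100 108 107 125 151 141 105  81  80 117 183 211 210 211 211 212 212]
 [102 108 107 107 107 105  87  64  81  82  88 140 194 211 211 211 211 211]
 [109 109 108 108 103  87  65  73  81  81  70  76 120 169 213 212 211 211]
 [107 108 109 108  97  63  52  71  81  83  77  66  47  90 142 180 212 211]
 [109 107 108 100  69  44  48  68  78  80  78  69  40  40  57 143 213 213]
 [108 108 102  76  45  39  47  65  75  78  74  57  40  39  36 130 212 213]
 [107 107  95  55  41  41  43  53  66  76  62  47  40  37  38 132 210 194]
 [108 107  94  48  38  38  40  43  47  50  45  41  37  33  53 141 193 139]
 [108 108  96  58  35  35  38  39  38  38  39  39  34  51  88 122 139 109]
 [109 108 105  92  69  44  35  35  37  38  39  34  44  78 105 109 110 109]
 [108 108 109 106 100  90  71  44  35  35  35  43  75 101 108 108 109 107]
 [108 108 108 108 109 106 100  86  56  34  37  68 101 108 107 107 108 104]
 [108 108 108 108 108 108 109 105  96  85  74  99 108 108 109 108 105  95]
 [109 109 109 109 108 109 108 108 109 105 102 108 108 108 108 106  96  85]
 [107 108 108 108 109 109 109 108 108 108 108 107 108 108 107  98  85  83]
 [108 108 108 108 108 109 109 109 109 109 108 108 109 107  99  88  82  82]]
```

Request:
send_rows --steps '[-1,0,0,0,5,-1,0,0,0,0,-1,0,0,0,0]'

```text
clock: 28.05
position: [0.6545, 0.0132, 0.1619]
ee_rot: [0.001, 0.948, -0.32, -0.0]
contact_force: [2.1, -4.8, -6.2]
width: 0.0251
gripper_force: 97.0
```

```bash
python3 -c "
from h import *
state()
e=get_image('scene');g=cv2.cvtColor(e['color'],cv2.COLOR_RGB2GRAY); print(g[214:230,292:310])"
```

```text
t 28.05 tcp mm [654.5  13.2 161.9] yaw x-axis -37.29 w 25.1 gf 97.0 F [ 2.1 -4.8 -6.2] M [-1.24 -0.45  0.16] q6 [-0.09  0.44  1.43 -0.    1.27  2.14]
[[ 76 101 108 109 110 126 141 106  81  81 116 183 211 210 210 211 212 212]
 [102 108 107 108 108 104  87  65  82  81  89 140 194 211 210 210 211 211]
 [109 109 109 107 103  87  63  69  80  82  70  76 119 169 212 211 211 210]
 [108 107 109 108  98  63  50  71  83  83  78  68  46  90 141 181 212 211]
 [109 106 107  99  70  44  43  64  80  81  80  71  39  41  57 142 213 213]
 [107 109 101  76  46  40  46  63  75  80  77  65  41  40  35 130 211 213]
 [107 108  95  56  40  41  41  53  69  76  64  50  39  37  37 132 210 194]
 [108 107  94  49  37  38  41  43  49  50  45  40  38  31  52 141 193 138]
 [107 108  96  57  35  36  37  39  38  38  40  40  33  51  87 122 139 109]
 [108 107 105  91  69  45  36  36  37  39  40  34  43  78 105 109 110 109]
 [109 108 108 106 100  90  70  44  34  34  34  44  75 101 108 109 109 108]
 [108 108 109 108 108 106 100  86  56  34  38  69 102 107 108 108 108 104]
 [108 108 108 109 108 109 108 105  97  84  75  99 108 109 108 109 105  94]
 [109 108 108 108 109 108 108 108 108 106 102 108 108 108 108 106  96  85]
 [108 109 109 109 108 108 109 108 108 108 108 108 109 108 107  98  85  82]
 [108 108 107 108 109 108 109 109 108 108 108 109 108 107 100  87  82  83]]
```

Request:
send_rows --steps '[-1,0,0,0,-5,-1,0,0,0,0]'

```text
clock: 28.3
position: [0.6546, 0.0132, 0.1619]
ee_rot: [0.001, 0.961, -0.278, 0.0]
contact_force: [1.3, -5.1, -5.7]
width: 0.0248
gripper_force: 97.0
```

```bash
python3 -c "
from h import *
state()"
```

```text
t 28.3 tcp mm [654.6  13.2 161.9] yaw x-axis -32.24 w 24.8 gf 97.0 F [ 1.3 -5.1 -5.7] M [-1.27 -0.52 -0.01] q6 [-0.09  0.44  1.43 -0.    1.27  2.05]
```

Request:
send_rows --steps '[-1,0,0,0,-8,-1,0,0,0,-7,-1,0,0,0,0]'

```text
clock: 28.6
position: [0.6548, 0.0132, 0.1623]
ee_rot: [0.001, 0.989, -0.15, 0.0]
contact_force: [2.3, -4.5, -3.4]
width: 0.0248
gripper_force: 97.2
```

```bash
python3 -c "
from h import *
state()"
```

```text
t 28.6 tcp mm [654.8  13.2 162.3] yaw x-axis -17.22 w 24.8 gf 97.2 F [ 2.3 -4.5 -3.4] M [-1.18 -0.43 -0.06] q6 [-0.09  0.44  1.43 -0.    1.27  1.79]
```

Request:
send_rows --steps '[-1,0,0,-0.6,0,-1,0,0,-0.8,0,-1,0,0,-1,0,-1,0,0,-1.5,0,-1,0,0,-1,0,-1,1,-3,0,0,-1,1,-4,0,0,-1,1,-4,0,0,-1,1,-4,0,0,-1,1,-4,0,0,-1,0,-3,0,0,-1,0,0,0,0]'

```text
clock: 29.8
position: [0.7686, 0.2148, 0.2113]
ee_rot: [-0.002, 0.989, -0.149, -0.0]
contact_force: [-1.0, -0.1, -1.7]
width: 0.0247
gripper_force: 103.4
```

```bash
python3 -c "
from h import *
state()
d=get_image('top'); e=get_image('scene')
for x in(330,348,366): print('head',rect(d,otsu(d,(x-10,171,x+10,193),True,8)[0],.085))
for x,y in((274,204),(287,211),(301,219)): print('head sc',rect(e,otsu(e,(x-10,y-9,x+10,y+11),True,8)[0],.080))
f=otsu(d,(320,171,340,193),True,8)[0]; g=otsu(d,(338,171,358,193),True,8)[0]
print(f.mean(0),np.ptp(f,0),g.mean(0),np.ptp(g,0))
print(cv2.cvtColor(d['color'],cv2.COLOR_RGB2GRAY)[170:192,320:358])
print(proj(e,[(.6501+.0),.0033,.13]))
cv2.imwrite('pics/m_e.png',e['color'][:,:,::-1]);cv2.imwrite('pics/m_d.png',d['color'][:,:,::-1])
"
```

```text
t 29.8 tcp mm [768.6 214.8 211.3] yaw x-axis -17.14 w 24.7 gf 103.4 F [-1.  -0.1 -1.7] M [-0.02  0.06 -0.02] q6 [0.18 0.64 0.95 0.   1.55 2.05]
head [653.3  13.8  30.7  30.6  14.3]
head [650.6 -35.4  31.3  28.7 -21.9]
head [647.1 -85.1  31.5  29.5 -18.2]
head sc [650.8 -87.5  42.4  37.4  69.7]
head sc [654.1 -37.6  40.6  36.6  69.6]
head sc [660.3  14.9  37.8  31.7  11.8]
[330.37458882 179.95271382] [11.625 12.   ] [348.01319204 180.90592561] [12.625 12.625]
[[145 214 224 224 224 224 224 224 224 224 223 223 223 223 224 223 223 223
  224 223 223 223 223 223 223 223 224 223 223 223 223 223 224 224 223 223
  224 224]
 [147 224 224 224 224 224 224 224 224 224 223 223 223 223 223 223 223 223
  223 223 223 223 223 223 224 223 223 223 223 223 223 223 223 223 223 223
  223 223]
 [147 224 224 224 224 224 224 224 224 224 224 224 224 224 223 223 223 223
  223 223 223 223 223 223 223 223 223 223 223 223 223 223 223 223 223 223
  223 223]
 [157 224 224 224 224 224 224 224 224 223 223 224 222 216 216 223 223 223
  223 223 223 224 224 224 224 223 224 224 223 223 223 223 223 223 223 223
  223 223]
 
[... 2191 characters left out ...]
48 166 224 224 224 224
  224 224]
 [224 224 224 224 224 224 224 224 224 224 224 224 224 224 224 224 224 224
  224 224 224 224 224 224 224 224 224 224 224 224 224 224 224 224 224 224
  224 224]
 [224 224 224 224 224 224 224 224 224 224 224 224 224 224 224 224 224 224
  224 224 224 224 224 225 224 224 224 224 224 225 224 224 224 224 224 224
  224 224]
 [224 224 224 224 224 224 224 224 224 224 224 224 224 224 224 224 224 224
  224 224 224 224 224 224 224 224 224 224 224 224 224 224 224 224 224 224
  224 224]
 [224 224 224 224 224 224 224 224 224 225 224 224 224 224 224 224 224 224
  224 225 224 224 224 224 224 224 225 224 224 224 224 225 224 224 224 224
  224 224]]
[[298.85948282 206.34410933]]
```

```bash
python3 -c "
from h import *
import sys
np.set_printoptions(linewidth=250)
e=cv2.imread('pics/m_e.png')
class D(dict):pass
d=get_image('scene')
P=proj(d,np.array([[768.6,214.8,118],[768.6,214.8,142],[768.6,214.8,188],[768.6,214.8,194],[768.6,214.8,230]])/1000); print(P)
u,v=P[0].astype(int); u2,v2=P[3].astype(int)
for a in range(0,360,45):
  r=24; print(a, proj(d,[.7686+.024*np.cos(np.radians(a)),.2148+.024*np.sin(np.radians(a)),.188]).round(1))
g=cv2.cvtColor(e,cv2.COLOR_BGR2GRAY); print(v2-18,u-18); print(g[v2-18:v+6,u-18:u+18])
"
```

```text
[[344.49933898 271.29049005]
 [345.09572898 266.95229811]
 [346.29891026 258.20025446]
 [346.46200427 257.01389463]
 [347.47244426 249.66386759]]
0 [[342.  265.5]]
45 [[349.3 266.3]]
90 [[354.8 262.3]]
135 [[355.2 256. ]]
180 [[350.5 251.1]]
225 [[343.4 250.3]]
270 [[337.9 254.1]]
315 [[337.3 260.4]]
239 326
[[119  86  69 ...  23  31  46]
 [ 93  69  70 ...  22  28  42]
 [ 73  70  70 ...  21  25  38]
 ...
 [128 131 131 ... 177 174 175]
 [129 131 134 ... 174 176 175]
 [128 128 131 ... 175 175 175]]
```

```bash
python3 -c "
import cv2
g=cv2.cvtColor(cv2.imread('pics/m_e.png'),cv2.COLOR_BGR2GRAY)
print('cols 328..365')
for r in range(244,278): print(r,' '.join('%3d'%v for v in g[r,328:366]))
"
```

```text
cols 328..365
244  70  70  70  98 134 128 114 115  98  39  61  62  27  11  12  16  11  12  15  19  18  19  19  18  18  20  19  18  15  19  41  63  57  35  40  45  48  47
245  70  69  79 111 133 132 129 130 112  44  62  54  12   7  22  33  20  12  16  16  17  20  18  19  20  19  18  20  17  20  45  66  57  37  37  40  45  48
246  70  69  93 127 132 130 129 129 114  61  62  50  10   9  25  43  35  12  12  17  17  19  17  19  19  20  20  17  17  19  44  65  52  38  38  37  41  46
247  70  69  95 133 132 130 128 129 119  84  63  47   8  12  30  43  37  10  12  13  17  16  19  19  18  18  17  20  18  20  39  61  53  41  43  35  32  39
248  69  89 122 132 132 130 129 129 127 106  65  42  10  14  29  43  33   8   9  11  15  17  19  18  20  19  18  18  19  19  25  41  48  45  36  24  23  32
249  69  95 131 131 131 130 129 130 128 111  63  33  11  15  31  42  29  10  10  13  16  18  18  19  19  18  20  20  18  18  20  32  44  37  24  18  20  32
250  89 122 132 132 133 134 133 131 131 117  80  28   8  18  35  38  26  11  10  12  14  17  16  18  19  19  19  20  18  18  17  24  29  23  18  17  2
[... 3517 characters left out ...]
 132 114  67  67  69  70  69  88 104  70  61 116 181 175 175 175 175 175 175
274 131 132 131 129 129 129 130 132 132 130 130 129 129 132 132 130 130 131 130 119  85  65  67  69  71  70  95 115  68  61 114 177 174 175 175 175 175 175
275 134 133 133 133 131 129 131 132 130 128 129 130 128 131 133 132 132 130 129 113  66  67  68  69  70  70  94 112  66  62 115 174 176 175 175 174 175 175
276 131 133 133 132 130 131 132 130 128 126 127 129 129 130 133 133 132 132 128 107  67  68  67  68  69  88 121 113  67  63 116 175 175 175 174 174 175 175
277 130 132 132 130 128 131 130 128 128 127 128 129 130 131 133 133 133 133 121  82  67  69  69  69  68  96 132 116  66  73 126 175 175 175 175 176 176 175
```

```bash
python3 -c "
from h import *
d=get_image('scene')
w=ray(d,[[336.7,256.8],[345,265],[342.9,271.8]],.188)*1000; t=ray(d,[[343.3,271.8]],.118)*1000
print(w,t,np.degrees(np.arctan2(*(w[1]-w[0])[1::-1])),np.linalg.norm(w[1]-w[0]))
"
```

```text
[[777.00837346 191.70016829 188.        ]
 [787.61912666 220.69917401 188.        ]
 [807.19342904 224.73400941 188.        ]] [[771.53335467 212.69431551 118.        ]] 69.90239748083273 30.8792878148334
```

```bash
python3 -c "
import cv2
g=cv2.cvtColor(cv2.imread('pics/m_e.png'),cv2.COLOR_BGR2GRAY)
for r in range(208,230): print(r,' '.join('%3d'%v for v in g[r,290:314]))
"
```

```text
208  89 130 185 210 209 208 207 208 208 208 209 208 209 210 210 211 211 212 211 211 213 214 215 216
209  69  88 131 184 210 209 208 208 207 207 209 208 210 209 210 211 212 212 212 213 212 213 213 215
210  64  78  88 128 181 210 210 209 208 208 207 209 210 210 210 210 212 212 213 213 212 213 213 213
211  74  73  61  87 161 211 211 211 210 209 208 208 209 210 210 211 211 211 211 213 213 214 213 207
212  74  59  40  78 157 210 211 211 211 210 210 209 208 209 210 211 211 212 211 212 212 213 214 202
213  49  41  67 138 194 208 208 209 210 211 211 211 210 210 209 210 210 211 211 211 211 212 212 190
214  34  45  83 152 205 207 208 192 153 158 176 197 211 210 210 210 210 211 211 211 211 211 212 185
215  74  95 135 191 206 204 206 179  91  96 111 128 144 165 189 197 211 210 211 211 211 212 212 204
216 101 139 192 207 206 205 198 160  79  73  65  76  81 102 121 127 147 180 210 210 211 211 212 213
217 184 191 205 206 207 207 187 119  76  63  46  54  60  68  74  75  93 161 212 211 211 210 211 212
218 206 207 206 205 205 200 162  85  73  56  36  40  42  58  76  71  86 160 213 212 211 211 210 211

[... 399 characters left out ...]

223 208 208 207 206 193 138  36  37  37  40  44  49  54  59  55 130 209 209 210 209 202 168 103  85
224 206 206 207 206 203 188 152  70  49  46  36  36  37  40  89 164 207 208 209 203 171 115  87  86
225 207 206 207 206 207 207 199 178 178 157 111 119  49  54 129 199 206 206 207 188 125  87  87  87
226 208 208 208 207 207 207 207 207 207 200 188 190 178 177 189 207 208 206 195 148  91  86  87  86
227 207 207 207 207 207 207 208 208 208 207 208 208 208 207 207 208 207 196 153 100  85  86  85  85
228 207 207 206 207 208 208 208 208 209 208 208 207 207 208 209 209 202 167 102  83  86  85  86  86
229 208 207 206 207 208 208 208 209 209 209 209 208 208 208 208 202 172 115  85  84  87  86  86  86
```

```bash
python3 -c "
from h import *
plan(655.6,12.4,211,13)"
```

```text
t 30.0 tcp mm [768.  208.  211.9] yaw x-axis -17.48 w 24.7 gf 103.4 F [-0.3 -0.1 -0.9] M [-0.06 -0.   -0.01] q6 [ 0.18  0.63  0.96 -0.    1.55  2.05]
roll -30.48  shift cm x -15.35 y 16.53 z 0.09
```

Request:
send_rows --steps '[-1,0,0,0,-7.5,-1,0,0,0,-7.5,-1,0,0,0,-7.5,-1,0,0,0,-8,-1,-3,3.2,0,0,-1,-3,3.3,0,0,-1,-3,3.3,0,0,-1,-3,3.3,0,0,-1,-2.5,2.5,0,0,-1,0,0,0,0,-1,0,0,0,0]'

```text
clock: 31.1
position: [0.6617, 0.0223, 0.2123]
ee_rot: [-0.0, 0.994, 0.112, 0.001]
contact_force: [0.3, 0.6, -1.1]
width: 0.0246
gripper_force: 103.6
```

```bash
python3 -c "
from h import *
plan(655.6,12.6,185,13)"
```

```text
t 31.1 tcp mm [661.7  22.3 212.3] yaw x-axis 12.84 w 24.6 gf 103.6 F [ 0.3  0.6 -1.1] M [ 0.05 -0.03  0.01] q6 [-0.07  0.42  1.34  0.    1.39  1.27]
roll -0.16  shift cm x -0.81 y 0.81 z 2.73
```

Request:
send_rows --steps '[-1,-0.4,0.4,1,0,-1,-0.4,0.4,1.2,0,-1,0,0,0.5,0,-1,0,0,0,0,-1,0,0,0,0]'

```text
clock: 31.6
position: [0.6566, 0.0149, 0.1833]
ee_rot: [-0.0, 0.994, 0.114, -0.0]
contact_force: [-0.7, 0.4, -0.8]
width: 0.0247
gripper_force: 103.6
```

```bash
python3 -c "
from h import *
plan(655.6,12.8,162.5,13)
d=get_image('scene'); g=cv2.cvtColor(d['color'],cv2.COLOR_RGB2GRAY)
for r in range(208,229): print(r,' '.join('%3d'%v for v in g[r,290:314]))"
```

```text
t 31.6 tcp mm [656.6  14.9 183.3] yaw x-axis 13.05 w 24.7 gf 103.6 F [-0.7  0.4 -0.8] M [-0.03  0.01  0.  ] q6 [-0.08  0.43  1.39  0.    1.32  1.26]
roll 0.05  shift cm x -0.14 y 0.19 z 2.08
208  89 132 187 212 211 209 204 195 182 129  64  51  50  51  92 169 213 213 213 213 214 215 217 218
209  70  90 133 186 212 211 211 209 198 150  79  76 123 181 186 203 213 213 214 214 213 214 214 217
210  49  64  84 120 180 212 211 211 198 149  81  81 141 211 212 212 213 214 214 214 215 215 214 214
211  41  46  49  80 161 213 213 212 199 150  80  81 125 193 211 212 213 213 214 214 216 215 215 209
212  41  37  36  78 158 210 212 213 202 151  81  83  98 161 211 213 213 213 213 214 214 214 215 205
213  37  35  68 139 196 209 210 211 193 125  82  82  89 152 211 211 212 212 213 213 213 214 215 193
214  34  45  83 152 208 209 210 190 128  88  83  84  89 150 211 211 211 212 213 213 214 213 213 187
215  75  96 102 123 149 149 150 130  64  75  82  82  78 127 185 195 211 211 212 213 212 213 214 207
216 102 110 109 109 108 108 105  84  55  75  82  81  72  77 104 114 142 182 212 212 212 213 214 198
217 110 1
[... 490 characters left out ...]

222 110 109 108 108 102  78  38  38  38  39  39  40  40  39  36  66 122 151 140 110 109 107  98  88
223 110 109 109 109 103  78  37  37  37  36  37  38  36  39  40  73 110 110 110 110 108 100  87  83
224 109 109 108 108 107 101  89  71  50  47  37  36  36  35  54  89 108 109 110 108 101  88  84  83
225 108 109 109 109 109 109 108 101  96  95  89  70  49  48  70 105 108 108 109 104  90  83  83  84
226 109 109 109 109 109 109 109 109 109 109 107 101  96  95  99 109 109 109 105  95  84  84  82  83
227 109 109 110 110 109 108 109 109 109 109 109 109 109 108 109 109 109 106  97  86  82  82  82  82
228 109 109 109 109 109 110 109 110 109 109 109 110 108 109 110 109 108  99  85  83  84  83  83  83
```

Request:
send_rows --steps '[-1,-0.12,0.14,0.5,0,-1,0,0,0.5,0,-1,0,0,0.4,0,-1,0,0,0,0]'

```text
clock: 32.05
position: [0.6549, 0.0128, 0.169]
ee_rot: [-0.0, 0.994, 0.113, -0.001]
contact_force: [0.2, 1.6, -1.9]
width: 0.0251
gripper_force: 103.6
```

Request:
send_rows --steps '[-1,0,0,0.3,0,-1,0,0,0.2,0,-1,0,0,0.15,0,-1,0,0,0,0]'

```text
clock: 32.45
position: [0.6551, 0.0127, 0.163]
ee_rot: [-0.0, 0.994, 0.113, -0.001]
contact_force: [-1.2, -0.2, -1.9]
width: 0.0247
gripper_force: 103.8
```

```bash
python3 -c "
from h import *
state()"
```

```text
t 32.45 tcp mm [655.1  12.7 163. ] yaw x-axis 13.02 w 24.7 gf 103.8 F [-1.2 -0.2 -1.9] M [-0.08  0.3   0.03] q6 [-0.09  0.44  1.43 -0.    1.28  1.26]
```

Request:
send_rows --steps '[-1,0,0,0.02,5,-1,0,0,0.02,5,-1,0,0,0.02,5,-1,0,0,0,0]'

```text
clock: 32.85
position: [0.6545, 0.0131, 0.1626]
ee_rot: [-0.0, 1.0, -0.017, -0.001]
contact_force: [-2.1, 0.4, -0.7]
width: 0.0248
gripper_force: 103.6
```

```bash
python3 -c "
from h import *
state()"
```

```text
t 32.85 tcp mm [654.5  13.1 162.6] yaw x-axis -1.96 w 24.8 gf 103.6 F [-2.1  0.4 -0.7] M [0.14 0.71 0.07] q6 [-0.09  0.44  1.43  0.    1.28  1.52]
```

Request:
send_rows --steps '[-1,0,0,0.01,4,-1,0,0,0,4,-1,0,0,0,0]'

```text
clock: 33.15
position: [0.6545, 0.0132, 0.1623]
ee_rot: [-0.0, 0.996, -0.086, -0.001]
contact_force: [-3.1, 1.2, -1.2]
width: 0.025
gripper_force: 103.6
```

```bash
python3 -c "
from h import *
state()"
```

```text
t 33.15 tcp mm [654.5  13.2 162.3] yaw x-axis -9.87 w 25.0 gf 103.6 F [-3.1  1.2 -1.2] M [0.18 0.86 0.1 ] q6 [-0.09  0.44  1.43  0.    1.28  1.66]
```

Request:
send_rows --steps '[-1,0,0,0,4,-1,0,0,0,2,-1,0,0,0,0]'

```text
clock: 33.45
position: [0.6545, 0.0132, 0.1622]
ee_rot: [-0.0, 0.99, -0.138, -0.001]
contact_force: [-3.3, 1.5, -0.7]
width: 0.025
gripper_force: 103.5
```

```bash
python3 -c "
from h import *
state()
d=get_image('scene'); g=cv2.cvtColor(d['color'],cv2.COLOR_RGB2GRAY)
for r in range(214,229): print(r,' '.join('%3d'%v for v in g[r,290:314]))"
```

```text
t 33.45 tcp mm [654.5  13.2 162.2] yaw x-axis -15.83 w 25.0 gf 103.5 F [-3.3  1.5 -0.7] M [0.25 0.88 0.09] q6 [-0.09  0.44  1.43  0.    1.28  1.76]
214  34  45  82 127 149 150 150 151 142 108  82  81 141 211 211 210 211 211 212 212 212 212 213 186
215  74  95 102 108 108 108 108 105  87  66  81  81 106 161 194 212 211 211 212 212 213 213 213 187
216 101 108 109 109 108 108 104  88  64  70  81  82  76  88 120 158 194 211 212 211 212 212 213 188
217 109 109 108 108 109 109  98  63  54  77  84  81  74  63  47  78 119 170 213 212 211 211 196 142
218 108 108 109 108 108 102  77  45  53  75  79  78  73  64  37  41  45 137 214 213 212 195 141 111
219 107 108 108 109 102  78  50  39  53  74  76  75  71  54  39  40  36 131 211 213 196 141 111 109
220 108 107 107 107  97  55  40  41  43  53  66  71  60  44  40  38  35 132 210 194 142 112 111 106
221 108 108 107 107  94  50  37  39  40  39  49  52  44  40  37  38  66 118 151 139 109 110 107  98
222 109 108 108 108  97  58  34  36  38  41  39  39  40  39  33  53  90 109 109 109 110 106  97  86
223 109 108 109 108 106  92  69  45  35  37  37  36  39  35  42  78 105 109 110 109 108 100  86  84
224 108 108 108 108 108 107 101  90  69  45  36  35  34  36  67 101 108 109 109 108 100  88  83  83
225 108 109 108 108 108 108 108 107 101  90  70  45  38  67  99 108 108 108 108 103  90  84  83  83
226 109 109 109 109 109 108 109 109 109 107 100  90  79  89 108 109 109 109 106  95  84  82  82  82
227 108 108 109 109 108 109 108 108 109 108 108 106 103 105 108 108 108 106  97  85  83  81  82  83
228 108 108 108 108 109 109 109 109 110 109 109 109 108 108 109 109 108  99  86  83  83  82  82  83
```

Request:
send_rows --steps '[-1,0,0,0,5,-1,0,0,0,5,-1,0,0,0,0]'

```text
clock: 33.8
position: [0.6546, 0.0132, 0.1622]
ee_rot: [-0.0, 0.975, -0.224, -0.001]
contact_force: [-3.6, 1.2, -2.3]
width: 0.0253
gripper_force: 103.4
```

```bash
python3 -c "
from h import *
state()
d=get_image('scene'); g=cv2.cvtColor(d['color'],cv2.COLOR_RGB2GRAY)
for r in range(223,227): print(r,' '.join('%3d'%v for v in g[r,292:310]))"
```

```text
t 33.8 tcp mm [654.6  13.2 162.2] yaw x-axis -25.85 w 25.3 gf 103.4 F [-3.6  1.2 -2.3] M [0.35 0.96 0.17] q6 [-0.09  0.44  1.43  0.    1.28  1.94]
223 109 108 105  92  70  45  36  35  35  38  41  35  43  78 105 110 109 109
224 109 108 108 107 100  90  71  45  36  36  34  43  75 101 108 108 110 108
225 108 108 109 109 108 106 101  87  56  34  38  68 102 108 107 108 107 104
226 109 108 108 108 109 109 108 106  97  84  74  99 107 108 108 108 106  95
```

Request:
send_rows --steps '[-1,0,0,0,5,-1,0,0,0,5,-1,0,0,0,0]'

```text
clock: 34.15
position: [0.6547, 0.0132, 0.1622]
ee_rot: [-0.0, 0.952, -0.308, -0.001]
contact_force: [-4.4, 1.9, -2.7]
width: 0.0248
gripper_force: 103.4
```

```bash
python3 -c "
from h import *
state()
d=get_image('scene'); g=cv2.cvtColor(d['color'],cv2.COLOR_RGB2GRAY)
for r in range(223,227): print(r,' '.join('%3d'%v for v in g[r,292:310]))"
```

```text
t 34.15 tcp mm [654.7  13.2 162.2] yaw x-axis -35.83 w 24.8 gf 103.4 F [-4.4  1.9 -2.7] M [0.45 1.14 0.19] q6 [-0.09  0.44  1.43  0.    1.28  2.11]
223 109 108 105  92  69  45  35  35  37  38  38  35  44  78 104 109 110 109
224 108 108 108 106 100  90  70  43  35  35  36  42  75 100 108 109 109 108
225 108 107 109 108 108 107 100  86  55  33  37  68 101 108 107 108 108 103
226 108 108 108 108 108 109 109 106  97  85  75  99 108 108 108 107 105  94
```

Request:
send_rows --steps '[-1,0,0,-0.5,0,-1,0,0,-0.8,0,-1,0,0,-1,0,-1,0,0,-1.5,0,-1,0,0,-1.5,0,-1,0,0,-1,-7,-1,0,0,0,-7,-1,0,0,0,-7,-1,0,0,0,0]'

```text
clock: 35.1
position: [0.6581, 0.012, 0.2295]
ee_rot: [0.0, 0.991, -0.13, 0.004]
contact_force: [-0.3, 0.2, -2.3]
width: 0.0248
gripper_force: 103.8
```

```bash
python3 -c "
from h import *
plan(517.3,-391.5,224,-15)
d=get_image('scene');
print(rect(d,otsu(d,(291,210,311,230),True,8)[0],.075)); g=cv2.cvtColor(d['color'],cv2.COLOR_RGB2GRAY)
for r in range(214,228): print(r,' '.join('%3d'%v for v in g[r,290:314]))"
```

```text
t 35.1 tcp mm [658.1  12.  229.5] yaw x-axis -14.96 w 24.8 gf 103.8 F [-0.3  0.2 -2.3] M [-0.07 -0.01 -0.07] q6 [-0.09  0.4   1.32 -0.    1.41  1.75]
roll 0.04  shift cm x -3.16 y 42.62 z 0.55
[655.5  10.3  73.7  61.5  29.7]
214  36  46  83 153 208 210 210 210 196 147 123 158 196 213 212 211 211 212 213 214 213 214 214 187
215  75  96 103 124 149 150 151 162 158  71  48  78 125 168 200 213 212 212 213 212 214 214 214 188
216 102 109 109 109 109 109 106 100  90  42  42  40  54  94 135 177 214 213 213 212 213 197 154 142
217 110 109 108 109 110 110  98  63  41  39  36  37  40  48  69 110 152 188 213 213 196 141 111 112
218 110 109 109 108 109 100  71  44  38  35  34  36  37  38  56  78  85 151 215 215 189 112 112 112
219 108 108 109 109 102  77  46  40  37  31  36  39  37  37  46  59  58 133 213 198 143 112 111 109
220 109 108 108 109  97  57  40  41  39  38  39  41  39  42  38  40  42 133 195 141 112 112 112 106
221 109 108 109 109  94  49  37  39  42  41  38  36  40  42  38  33  53 110 141 111 111 111 108  97
222 110 109 109 109  97  58  36  37  38  39  38  38  40  39  34  88 132 106 111 110 110 108  97  88
223 110 110 109 109 106  93  70  44  36  36  36  38  40  35  44  92 125 111 111 110 108 100  87  84
224 109 109 109 109 110 106 102  90  70  46  34  35  35  43  75 102 109 110 110 110 102  89  83  83
225 109 109 109 109 108 109 109 108 102  87  56  34  37  69 102 109 109 109 109 104  92  84  84  83
226 109 110 110 110 109 109 110 109 109 106  97  85  69  90 110 109 109 109 106  95  84  82  83  83
227 109 110 109 110 110 109 109 110 109 110 109 106 100 105 109 109 109 106  96  86  83  83  83  82
```

The head keeps the stop outline after the lift. Now I'll carry the driver to the holder.

Request:
send_rows --steps '[-1,-0.3,3,0,0,-1,-0.3,4,0,0,-1,-0.3,4,0,0,-1,-0.3,4,0,0,-1,-0.3,4,0,0,-1,-0.3,4,0,0,-1,-0.3,4,0,0,-1,-0.3,4,0,0,-1,-0.3,4,0,0,-1,-0.3,4,0,0,-1,-0.1,2.5,0,0,-1,0,1,0,0]'

```text
clock: 36.35
position: [0.5153, -0.3934, 0.227]
ee_rot: [0.002, 0.991, -0.133, 0.001]
contact_force: [-0.0, -0.3, -1.1]
width: 0.0248
gripper_force: 103.8
```

Request:
send_rows --steps '[-1,0,0,0,0,-1,0,0,0,0]'

```text
clock: 36.55
position: [0.5163, -0.3888, 0.2262]
ee_rot: [-0.0, 0.991, -0.13, 0.001]
contact_force: [0.7, 0.8, -1.6]
width: 0.0251
gripper_force: 103.8
```

```bash
python3 -c "
from h import *
plan(517.5,-392,190,-15)
d=get_image('top');e=get_image('scene')
f=otsu(d,(320,171,340,193),True,8)[0];print('head',rect(d,f,.078),rect(d,otsu(d,(338,171,358,193),True,8)[0],.085)); print(rect(e,otsu(e,(291,209,311,230),True,8)[0],.073))
P=proj(e,[.5175,-.392,.13]);print(P)
g=cv2.cvtColor(e['color'],cv2.COLOR_RGB2GRAY); u,v=P[0].astype(int)
for r in range(v-12,v+14): print(r,u-10,' '.join('%3d'%x for x in g[r,u-10:u+12]))
"
```

```text
t 36.55 tcp mm [ 516.3 -388.8  226.2] yaw x-axis -14.99 w 25.1 gf 103.8 F [ 0.7  0.8 -1.6] M [ 0.02  0.04 -0.03] q6 [-0.75  0.39  1.35  0.    1.4   1.08]
roll 0.01  shift cm x 0.20 y 0.28 z 3.62
head [654.3  13.6  30.2  28.9  -2.5] [650.6 -35.4  31.3  28.7 -21.9]
[656.3  12.1  36.8  33.9  -3.3]
[[218.40065464 132.88354954]]
120 208 124 123 124 119  95  46  14  24  44  80 117 126 125 125 123 126 128 127 127 126 126 125
121 208 124 125 125 126 122 103  79  74  72  84 112 126 125 124 124 126 127 128 128 126 124 125
122 208 125 125 124 127 127 125 112  92  80  80 104 126 126 126 126 126 126 127 127 124 124 125
123 208 125 125 126 127 128 127 119  90  80  79 100 127 126 126 127 127 128 127 126 125 124 126
124 208 125 126 126 127 128 127 124 107  80  77  95 129 128 128 128 128 128 126 127 126 126 125
125 208 125 125 127 129 129 127 128 115  81  77  88 119 129 129 126 126 126 126 126 127 128 126
126 208 126 127 129 129 129 128 127 117  91  79  81 106 128 127 126 127 126 125 124 126 127 127
127 208 108 126 127 128 129 127 123 111  89  80  77  91 117 126 126 128 128 127 125 125 125 126
128 20
[... 1021 characters left out ...]
  79 106 115 123 124 123 126
139 208 124 125 123 123 125 125 118  94  70  63  62  62  80 105 105 110 118 120 120 123 124 125
140 208 124 126 124 125 119 100  84  71  63  63  63  63  72 101 120 121 121 121 121 124 125 127
141 208 125 124 125 118  97  73  64  64  64  65  64  64  65  74  88 100 123 122 121 122 122 122
142 208 124 116 101  86  73  66  66  64  64  64  64  65  65  65  64  72  99 118 118 116 116 116
143 208 100  85  72  64  63  65  65  63  64  61  60  61  61  60  62  60  69  95 114 113 113 112
144 208  71  63  64  63  62  61  60  60  59  56  54  53  53  53  56  60  62  68  94 116 115 115
145 208  61  59  61  60  59  60  60  60  58  55  49  47  51  52  53  58  61  60  83 115 116 115
```

The filled screw's head is at -2.5/-3.3°, which matches the block yaw of -3.6°, so it is exactly 270° and fully down. Lowering the driver into the holder.

Request:
send_rows --steps '[-1,0.2,0.3,1,0,-1,0,0,2,0,-1,0,0,1.5,0,-1,0,0,0,0,-1,0,0,0,0]'

```text
clock: 37.15
position: [0.5171, -0.3926, 0.1803]
ee_rot: [-0.0, 0.992, -0.13, -0.0]
contact_force: [-0.5, 0.5, -1.2]
width: 0.0247
gripper_force: 103.8
```

```bash
python3 -c "
from h import *
plan(517.5,-392,98,-15)
e=get_image('scene'); s=get_state(); t=s['position']-[0,0,.0933]
P=proj(e,t);H=proj(e,[[.5173,-.3915,.074],[.5173,-.3915,t[2]]]);print(P,H)
g=cv2.cvtColor(e['color'],cv2.COLOR_RGB2GRAY); u,v=P[0].astype(int)
for r in range(v-6,v+16): print(r,u-10,' '.join('%3d'%x for x in g[r,u-10:u+14]))
"
```

```text
t 37.15 tcp mm [ 517.1 -392.6  180.3] yaw x-axis -14.94 w 24.7 gf 103.8 F [-0.5  0.5 -1.2] M [-0.03 -0.01  0.  ] q6 [-0.76  0.42  1.42  0.    1.31  1.07]
roll 0.06  shift cm x 0.02 y -0.07 z 8.23
[[220.28448473 141.74080308]] [[221.35629673 144.72708718]
 [220.68070034 141.87373499]]
135 210 126 124 125 126 125 122 115  92  80  81  96 102 103 121 127 125 124 125 125 124 124 126 127 126
136 210 125 126 127 127 126 124 117  94  80  76  71  69  71  93 117 123 124 124 125 126 126 127 127 127
137 210 126 127 128 126 125 126 117  90  81  77  69  65  61  68  89 111 123 124 126 126 127 126 125 125
138 210 125 126 126 125 125 118  97  78  79  77  72  69  78 103 106 116 124 124 124 126 127 125 126 126
139 210 124 123 125 125 117  95  73  71  75  73  72  83 106 119 119 120 121 124 125 125 125 126 127 126
140 210 124 124 119 101  85  69  63  68  73  73  72  77  98 121 121 122 122 123 125 127 126 126 125 125
141 210 124 118  97  72  65  64  64  67  72  73  72  69  76 100 123 123 122 121 121 123 125 127 127 125
142 210 100  86  73  66  65  64  65  65  68  70  66  63  64  73  87  99 118 117 117 116
[... 772 characters left out ...]
  57  58  57  58  57  57  58  58  58  58  58  54  48  48  47  47  48  49  51
151 210  50  49  49  51  55  58  59  59  59  58  58  59  59  57  54  51  50  48  47  46  46  47  50  49
152 210  50  50  49  48  50  54  59  58  58  58  58  58  55  52  48  47  49  47  45  46  47  47  48  50
153 210  50  50  48  49  48  50  54  56  57  58  56  52  50  48  47  47  48  47  47  47  46  47  48  51
154 210  50  49  48  48  47  48  49  50  53  54  50  46  45  47  47  47  48  49  48  47  46  48  47  49
155 210  49  50  50  50  48  49  48  48  46  46  44  44  46  48  47  47  48  50  49  48  46  47  48  50
156 210  50  51  50  49  49  49  49  48  45  44  43  45  46  46  47  47  47  49  50  49  47  48  49  50
```

The tip at (219.8,142.5) lies over the hole, seen at (220,145.6). I'll descend.

Request:
send_rows --steps '[-1,0,0,1,0,-1,0,0,1,0,-1,0,0,1,0,-1,0,0,1,0,-1,0,0,1,0,-1,0,0,1,0,-1,0,0,1,0,-1,0,0,0.7,0,-1,0,0,0,0,-1,0,0,0,0]'

```text
clock: 38.2
position: [0.517, -0.3933, 0.1037]
ee_rot: [-0.0, 0.991, -0.13, 0.0]
contact_force: [0.3, -0.4, -1.6]
width: 0.0249
gripper_force: 103.8
```

```bash
python3 -c "
from h import *
plan(517.5,-392,98,-15)"
```

```text
t 38.2 tcp mm [ 517.  -393.3  103.7] yaw x-axis -14.98 w 24.9 gf 103.8 F [ 0.3 -0.4 -1.6] M [ 0.02  0.02 -0.04] q6 [-0.76  0.47  1.52  0.    1.14  1.07]
roll 0.02  shift cm x 0.02 y -0.14 z 0.57
```

Request:
send_rows --steps '[-1,0,0,0.3,0,-1,0,0,0.2,0,-1,0,0,0.1,0,-1,0,0,0,0]'

```text
clock: 38.6
position: [0.5169, -0.3932, 0.0977]
ee_rot: [-0.0, 0.991, -0.13, 0.0]
contact_force: [-1.1, 0.1, -1.2]
width: 0.0249
gripper_force: 103.9
```

Request:
send_rows --steps '[0,0,0,0,0,0,0,0,0,0,1,0,0,0,0,1,0,0,0,0,1,0,0,0,0,1,0,0,0,0,1,0,0,0,0,1,0,0,0,0]'

```text
clock: 39.4
position: [0.5169, -0.3932, 0.0977]
ee_rot: [-0.0, 0.991, -0.13, 0.0]
contact_force: [-0.6, 1.1, -0.5]
width: 0.0853
gripper_force: 0.0
```

```bash
python3 -c "
from h import *
state()"
```

```text
t 39.4 tcp mm [ 516.9 -393.2   97.7] yaw x-axis -14.98 w 85.3 gf 0.0 F [-0.6  1.1 -0.5] M [-0.02  0.02  0.04] q6 [-0.76  0.48  1.53  0.    1.13  1.07]
```

Released. I'll retreat straight up, then clear of the views, and check everything.

Request:
send_rows --steps '[1,0,0,-2,0,1,0,0,-3,0,1,0,0,-3,0,1,0,0,-3,0,1,0,0,-2,0,1,-3,0,0,0,1,-4,0,0,0,1,-4,0,0,0,1,-3,0,0,0,1,0,0,0,0,1,0,0,0,0]'

```text
clock: 40.5
position: [0.3815, -0.3571, 0.2282]
ee_rot: [0.0, 0.991, -0.131, 0.001]
contact_force: [0.2, -1.3, 0.6]
width: 0.0855
gripper_force: 0.0
```

```bash
python3 -c "
from h import *
state()
d=get_image('top');e=get_image('scene')
o=[cv2.imread('pics/top0.png'),cv2.imread('pics/scene0.png')]
print('head',rect(d,otsu(d,(320,171,340,193),True,8)[0],.078))
for n,im,ref,roi in(('top',d,o[0],(450,205,500,250)),('scene',e,o[1],(200,118,245,172))):
    D=dict(im,color=ref[:,:,::-1].copy())
    for q in(D,im): print(n,[cv2.boundingRect(j) for j in blobs(q,(0,0,0),(180,255,55),roi)])
df=cv2.absdiff(e['color'][:,:,::-1],o[1]).max(2)>45
c,_=cv2.findContours(df.astype(np.uint8),0,2); print([cv2.boundingRect(k) for k in c if cv2.contourArea(k)>15])
print('bar end',proj(d,[.5806,.0177,.043]));g=cv2.cvtColor(d['color'],cv2.COLOR_RGB2GRAY)
for r in range(202,211): print(r,' '.join('%3d'%x for x in g[r,322:338]))
"
```

```text
t 40.5 tcp mm [ 381.5 -357.1  228.2] yaw x-axis -15.03 w 85.5 gf 0.0 F [ 0.2 -1.3  0.6] M [-0.01 -0.    0.03] q6 [-0.89  0.2   1.62  0.    1.32  0.95]
head [654.3  13.8  30.3  28.9  -1.9]
top [(471, 224, 23, 13), (454, 216, 13, 23)]
top [(470, 224, 24, 13), (455, 216, 11, 22)]
scene [(212, 126, 14, 23)]
scene [(212, 125, 15, 24)]
[(179, 187, 22, 31), (235, 123, 21, 14), (508, 109, 57, 56), (354, 107, 15, 20), (367, 95, 8, 12), (359, 77, 10, 29), (369, 74, 12, 13), (440, 61, 4, 13), (226, 23, 36, 72), (544, 19, 80, 94), (432, 18, 9, 20), (446, 16, 14, 36), (533, 8, 31, 26), (230, 2, 279, 224), (559, 0, 30, 22), (540, 0, 13, 5), (467, 0, 9, 8), (388, 0, 22, 8), (237, 0, 10, 17)]
bar end [[328.81124838 206.82594488]]
202 225 225 225 225 225 225 225 224 225 225 225 224 225 225 224 225
203 207 216 216 216 217 225 225 225 225 225 225 225 225 225 225 224
204 137 162 163 166 174 199 205 201 208 198 197 207 206 207 217 216
205  96  96  91 101 111 130 156 147 162 103  99 133 134 136 162 162
206 124 127 117 117 112 142 168 163 150  99 103  94  95  93  86  88
207 135 137 136 136 134 138 153 140 127 138 137 127 124 120 112 113
208 137 138 137 136 136 135 136 136 134 133 135 139 135 130 131 131
209 134 136 136 138 137 134 136 135 133 132 133 138 134 133 134 134
210 131 132 135 138 137 135 135 134 136 136 135 136 135 134 135 136
```

```bash
python3 -c "
from h import *
d=get_image('top')
for k in blobs(d,(0,0,155),(180,50,255),(75,90,600,400),12): print(cv2.boundingRect(k),cv2.contourArea(k),rect(d,k,.01))
g=cv2.cvtColor(d['color'],cv2.COLOR_RGB2GRAY)[330:400,80:130]; print(g.mean(),g.min(),g.max())
"
```

```text
(318, 141, 61, 68) 3181.5 [681.7 -39.2 201.8 175.3  -1.6]
(503, 311, 35, 43) 619.5 [ 240.9 -511.1  104.1   97.9  -42.8]
(582, 90, 12, 79) 504.0 [ 8.246e+02 -7.527e+02  2.385e+02  2.360e+01 -1.000e-01]
(537, 333, 40, 21) 347.0 [ 203.5 -630.5  113.8   47.   -78.7]
(413, 166, 18, 20) 246.0 [ 679.6 -258.1   57.2   50.6   -0.8]
(75, 127, 20, 13) 206.0 [804.3 773.4  60.8  37.8 -89.7]
(334, 368, 21, 10) 40.5 [110.4 -31.7  61.1  11.9  69.9]
(362, 382, 9, 17) 27.0 [ 61.7 -94.4  47.8   8.9  27.7]
(320, 140, 8, 8) 20.5 [7.752e+02 3.590e+01 2.160e+01 2.120e+01 3.000e-01]
(310, 140, 6, 10) 13.5 [772.7  71.1  29.6  12.9 -11.6]
125.50457142857142 66 136
```

No other bars are on the bench, so I'm handing in.

```bash
python3 -c "
from rig import *
print(sign_off())"
```

```text
the job is handed in; nothing more can be done
None
```

The one bar present is home in the bore at the +y (left) end of the block, its screw is fully down as measured from the images, the screwdriver is back in its holder, and the job is handed in; the hand-in returned no verdict.

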